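Make up a chalk kit under the iron stand

ROBOT

A 7-joint arm with a two-finger parallel gripper is mounted at the origin on the work surface. World frame = base frame: x ahead of the robot, y to its left, z up, the work surface at z = 0. Lengths are in m, angles in rad, forces in N, time in s.
With the tool pointing down it reaches from about 0.425 to 0.925 m from the base axis. Payload 6.8 kg.
Tool frame: the origin (TCP) lies between the finger pads; the fingertips stand 11 mm ahead of it and the grasp point (between the pads) lies 8 mm behind it; x points along the fingers, z is the direction in which the jaws open and shut, and the axes are right-handed (so a half turn about x gives the same grasp; the last joint's range is limited). The gripper opens to 85 mm and grips with 20 to 120 N. Pads are 22 mm wide; open, the fingers measure 114 mm over their backs; the gripper's body (76 mm by 85 mm) begins 54 mm behind the grasp point. The pads swing forward as they close: fully open they stand 13 mm farther back than shut.
Start: joints at [1.101, 0.477, 0.022, 1.555, -0.011, 1.109, -0.083], TCP at [0.239, -0.631, 0.242] pointing down, gripper open.
Joint ranges: [-2.96, 2.96], [-0.34, 2.1], [-1.41, 1.46], [0.24, 2.44], [-1.37, 4.51], [0.17, 1.92], [-2.96, 2.96]. Speed limits (rad/s): [2.39, 2.39, 3.14, 3.14, 3.14, 3.14, 3.14].

INTERFACE

Orientations are given as [roll, pitch, yaw] about the fixed x, y, z axes, in that order (R = Rz(yaw) Ry(pitch) Rx(roll)).
In Python, from rig import manip gives the robot as it stands.
- The arm moves only by the tool apply_moves, never from a script. Its argument "moves" is text: rows parted by semicolons, each of 5 numbers parted by spaces: the closure, from 0 (fully open) to 1 (shut), then the shift along the tool's x, y, z normalised to -1 to 1, where 1 is 0.3 m, then the turn about the tool's x normalised to -1 to 1, where 1 is 30 degrees. A call has 1 to 5 rows; each row is the pose to reach, as a shift and turn from the pose measured when the call began, along the tool's axes at that moment; what a row does not reach only later rows make up. A row lasts 1/8 s, in which the tool goes at most 62.5 mm and 10.7 degrees, less where a joint would pass 70% of its speed; a pose out of reach is approached as far as the arm can. A call with a number of a shift or a turn outside -1 to 1 is refused whole. A call with a gripper value outside its range is refused whole. The fingers move at their own pace and stop on an object; "grip_force" is the grip in N (left out, the last holds). Time passes only in rows, so rows that repeat a pose let the fingers close. It gives the time, the measured TCP pose, the force and the opening at its end, in the units of the state.
- manip.sense(): the state, without advancing time (a new reading comes with each control period).
- manip.get_image(name): name is "scene" or "top" or "wrist"; returns the picture (384x512x3 uint8, red, green, blue); there is no depth.
- manip.camera_info(name): a dict with "fx", "fy", "cx", "cy" (pixels), "cam_to_world" (4x4, takes a point from camera to world coordinates); the wrist camera has in their place "hand_eye" (4x4, takes a point from camera to tool coordinates, whose origin is the TCP and whose axes are the tool frame's). Camera axes: x right, y down, z forward; pixel columns grow to the right and rows downward; lengths in m; the calibration is good to about 2 mm. A picture is of the moment at which its call begins: read the wrist's pose just before it. camera_info takes no time and is no camera call.
- manip.finish_job(): hands the job in, once; it reports no verdict.
Trained networks look in the newest picture that a camera, given by its name, has taken for a name from the list of things; names that differ only in an ending like _2 or _b are one class to them, and where a whole thing is asked for, a point or a joint stands for the part that bears it (a point fixed in the world has none). Each returns a list of dicts, best first, with "confidence" (0 to 1); they miss things now and then, are a little off and sometimes report something else, mostly with a low value. They report only what shows in the picture. A call takes as long as a camera call. They do not tell look-alikes from the thing itself.
- manip.recognise(camera, query): "rect" ([left, top, right, bottom] in pixels, round what is visible of it).
- manip.spot_point(camera, query): "uv" ([column, row] in pixels: a listed point, or the origin of a listed thing).
The state is a dict: "time_s": time; "joint_positions": joint angles; "joint_vel": joint speeds; "tau": joint torques, N m; "tool_pos": TCP position; "tcp_rot": TCP orientation; "force": force on the tool from outside, world axes, zero at the start; "moment": the same for the moment, N m; "gripper_width": finger opening in m.
Only numpy, scipy, OpenCV 4.12 (cv2) and the standard library are available. Lean on these libraries where they do the work, as an engineer would, in place of code of your own. Each camera call takes 0.05 s, during which the arm holds its last target.

TASK

Draw the wooden tray all the way out from under the blue iron stand, put exactly three of the green chalk boxes in it, none on top of another, and then push the loaded tray along its guides fully home under the stand; leave the other boxes on the table. Also stand every red chalk holder in the white pot, either end up. Do not disturb the other things on the table.

Things in the scene. Friction and masses are not known exactly. Their poses are not given: they have to be found in the camera images.
- stand: Blue steel iron stand, fixed, place and yaw vary. Origin: on the table, under the middle of the front edge of its top; its +x points away from the robot, into the space under it, y across. Top slab covers x 0 to 170, y +-111, underside 72 mm and top 84 mm above the table; an iron lies on it (from x 40 on, up to 205 mm high). Two low guide bars (14 mm high, y +-90 to +-100) run from x -220 to 160.
- tray (a joint): Slide of the brown wooden kit tray in the stand's guides, m: 0 = fully home under the stand, 0.18 = drawn fully out towards the robot (stop). Slight friction, stays where left. Starts at 0 to 0.09.
- tray_in (a point): Centre of the tray's inner floor, 8 mm above the table, axes as the stand's (x is the slide's line). Inside 160 mm square, walls 5 mm thick rising 27 mm above this floor. Drawn fully out, the whole tray is clear of the stand's top (its far rim 30 mm before the front edge).
- tray_grip (a point): Grip point of the tray's brass fin, 49 mm above the table: an upright plate 14 mm thick (along the tray's y), 45 mm long (along x, this point near its middle, its far end joins the tray's front wall), its top 59 mm and underside 19 mm above the table. To be pinched from above. 110 mm on the robot's side of the tray's middle.
- pot_in (a point): Centre of the inner floor of the fixed white pot (round, 110 mm high above the table, straight-sided, 82 mm wide inside, 90 outside, walls 4 mm; floor 6 mm above the table).
- box0: Green box of tailor's chalk with a yellow band and white round label on top, 64 (x) x 40 (y) x 36 (z) mm, about 90 g; origin at its centre. All alike; some may be absent (None).
- box1: Green box of tailor's chalk with a yellow band and white round label on top, 64 (x) x 40 (y) x 36 (z) mm, about 90 g; origin at its centre. All alike; some may be absent (None).
- box2: Green box of tailor's chalk with a yellow band and white round label on top, 64 (x) x 40 (y) x 36 (z) mm, about 90 g; origin at its centre. All alike; some may be absent (None).
- box3: Green box of tailor's chalk with a yellow band and white round label on top, 64 (x) x 40 (y) x 36 (z) mm, about 90 g; origin at its centre. All alike; some may be absent (None).
- box4: Green box of tailor's chalk with a yellow band and white round label on top, 64 (x) x 40 (y) x 36 (z) mm, about 90 g; origin at its centre. All alike; some may be absent (None).
- holder0: Red square-bodied chalk holder, 155 mm long along its x (-80 to +75), 18 x 18 mm, steel band and small white tip at the +x end, about 40 g; origin near its centre. Lies on the table at first; may be absent (None).
- holder1: Red square-bodied chalk holder, 155 mm long along its x (-80 to +75), 18 x 18 mm, steel band and small white tip at the +x end, about 40 g; origin near its centre. Lies on the table at first; may be absent (None).
- holder2: Red square-bodied chalk holder, 155 mm long along its x (-80 to +75), 18 x 18 mm, steel band and small white tip at the +x end, about 40 g; origin near its centre. Lies on the table at first; may be absent (None).
- pincushion: Bystander: red pincushion, 60 mm across, 54 mm high with its pins, stands among the boxes. Origin under its centre.
- brush: Bystander: clothes brush 150 x 50 x 42 mm. Origin on the table beneath it.
- spool0: Bystander: blue thread spool, 44 mm across, 60 high. Origin on the table beneath it.
Mind the look-alikes: they are no part of the job. What is shaped like the holder0 but pink or yellow is not meant. What is shaped like the box3 but pink is not meant.

How it is judged:
By the outcome, as a careful person would: the job done as asked, in the order asked, and still so for the second after the job is handed in, with the robot touching nothing.
Of box0, box1, box2, box3, box4 only 4 to 5 are there at a start; the rules pass over those that are not, and their reading is None.
Of holder0, holder1, holder2 only 2 to 3 are there at a start; the rules pass over those that are not, and their reading is None.
At some moment in a run one of box0, box1, box2, box3, box4 may be knocked a few centimetres aside while the robot is not near it.
Once in a run the grip may slacken for a moment while it holds something.
It also fails if it takes over 208 s, if anything falls off the work surface, if the arm or the gripper's body presses on something with over 40 N, if the wrist force passes 120 N, or if a joint passes its speed limit or range.

## Working session

There is one attempt and no reset: what is moved stays moved. The work goes in short steps, Python scripts to look and compute and a tool call to move; the robot and the scene stay as the last step left them, time stands still between calls to the robot, and variables do not carry over. Pictures are saved under pics/ and viewed, and the job is handed in when it is done.

Besides the shell and the picture viewer there is one more tool, called as name(argument=value, ...) on one line, values as JSON. apply_moves: Moves the arm, as the interface text tells. Its arguments: {"type":"object","properties":{"moves":{"type":"string"},"grip_force":{"type":"number"}},"required":["moves"]}

```bash
ls; mkdir -p pics
python3 - <<'E'
from rig import manip
import cv2
print(manip.sense())
for c in ("scene","top","wrist"):
    im=manip.get_image(c); cv2.imwrite(f"pics/a_{c}.png",im[:,:,::-1]); print(c,manip.camera_info(c))
E
```

```text
pics
{'time_s': 0.0, 'joint_positions': array([ 1.10091217,  0.47780435,  0.02230848,  1.55646912, -0.01148968,
        1.10926277, -0.08307529]), 'joint_vel': array([ 1.91908718e-03,  6.98619786e-04,  1.91580616e-03, -6.28728140e-04,
       -8.40618203e-05, -9.00810798e-04, -1.08638730e-03]), 'tau': array([-7.28203922e-04, -5.96442139e+01,  1.60795692e+00, -2.81200755e+01,
        1.25080714e-02,  9.23910993e-03, -2.07227362e-05]), 'tool_pos': array([ 0.23871236, -0.63076978,  0.24131476]), 'tcp_rot': array([-3.06993079,  1.56898051,  2.00432084]), 'force': array([-0.67435248, -0.42986079,  0.13508753]), 'moment': array([-0.02804917,  0.01886826,  0.01385128]), 'gripper_width': 0.08524548084253362}
scene {'fx': 384.2872915816489, 'fy': 384.2872915816489, 'cx': 261.5831663103549, 'cy': 191.81394169775012, 'cam_to_world': array([[-0.88926142,  0.3439179 , -0.30155366,  0.88409121],
       [ 0.45732113,  0.68070937, -0.57226929,  0.71453507],
       [ 0.00845675, -0.64680386, -0.7626095 ,  0.91694549],
       [ 0.        ,  0.        ,  0.        ,  1.        ]])}
top {'fx': 447.6815744379767, 'fy': 447.6815744379767, 'cx': 247.33985797264702, 'cy': 187.19991943094462, 'cam_to_world': array([[ 0.01347543, -0.97988554,  0.19910485,  0.29258601],
       [-0.99990753, -0.0128418 ,  0.00447345,  0.0948964 ],
       [-0.0018266 , -0.19914673, -0.97996798,  1.30340963],
       [ 0.        ,  0.        ,  0.        ,  1.        ]])}
wrist {'fx': 303.65733043006145, 'fy': 303.65733043006145, 'cx': 253.74344072344817, 'cy': 192.69481160229665, 'hand_eye': array([[ 7.64118554e-04, -3.15329545e-01,  9.48981925e-01,
        -1.31406001e-01],
       [ 8.65855937e-05, -9.48982178e-01, -3.15329698e-01,
         8.14078739e-02],
       [ 9.99999704e-01,  3.23117437e-04, -6.97831893e-04,
        -4.88804002e-04],
       [ 0.00000000e+00,  0.00000000e+00,  0.00000000e+00,
         1.00000000e+00]])}
```

Run:
```python
import cv2
for c in ("scene","top"):
    im=cv2.imread(f"pics/a_{c}.png"); cv2.imwrite(f"pics/b_{c}.png",cv2.resize(im,(800,600),interpolation=cv2.INTER_CUBIC))
```

```text
(no output)
```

View pics/b_scene.png

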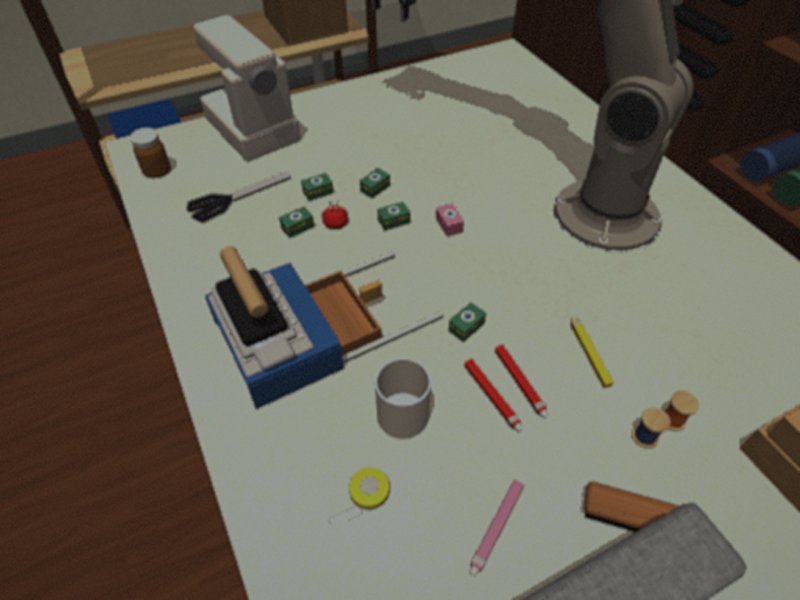

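View pics/b_top.png

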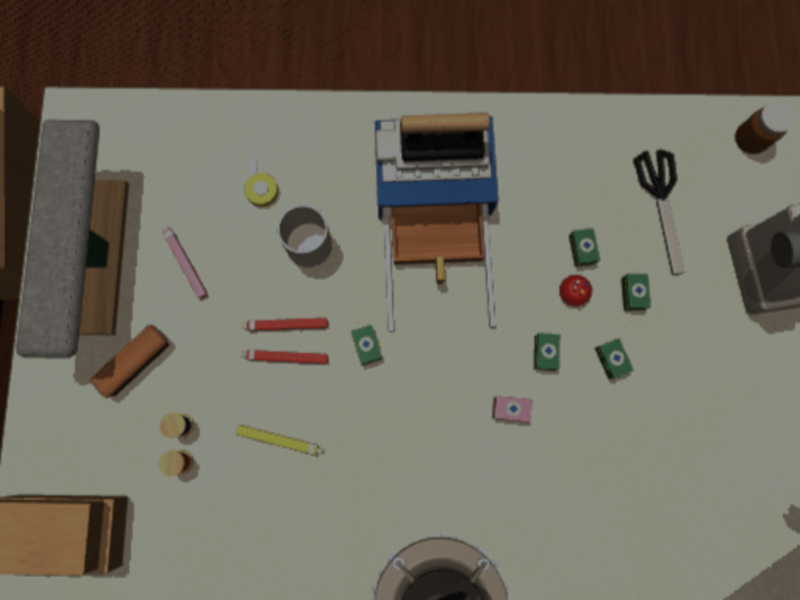

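View pics/a_wrist.png

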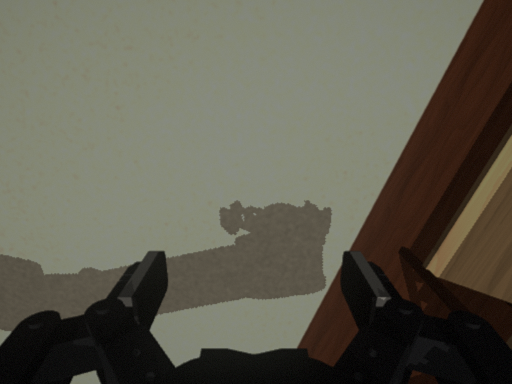

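```bash
cat > h.py <<'E'
from rig import manip
import numpy as np, cv2
from scipy.spatial.transform import Rotation as Ro
def pose():
    s=manip.sense(); return s, np.array(s['tool_pos']), Ro.from_euler('xyz',s['tcp_rot']).as_matrix()
def cam(name):
    ci=manip.camera_info(name)
    if name=='wrist':
        s,p,R=pose(); T=np.eye(4);T[:3,:3]=R;T[:3,3]=p; M=T@ci['hand_eye']
    else: M=ci['cam_to_world']
    return ci,M
def grab(name,fn=None):
    ci,M=cam(name); im=manip.get_image(name)[:,:,::-1].copy()
    if fn: cv2.imwrite(fn,im)
    return im,ci,M
def back(uv,z,ci,M):
    uv=np.atleast_2d(uv).astype(float)
    d=np.c_[(uv[:,0]-ci['cx'])/ci['fx'],(uv[:,1]-ci['cy'])/ci['fy'],np.ones(len(uv))]@M[:3,:3].T
    o=M[:3,3]; return o+d*((z-o[2])/d[:,2])[:,None]
def proj(P,ci,M):
    P=np.atleast_2d(P); c=(P-M[:3,3])@M[:3,:3]
    return np.c_[c[:,0]/c[:,2]*ci['fx']+ci['cx'],c[:,1]/c[:,2]*ci['fy']+ci['cy']]
def jawdeg():
    s,p,R=pose(); return np.degrees(np.arctan2(R[1,2],R[0,2]))
def go(x,y,z,a=None):
    """print units to get TCP to x,y,z and jaw axis (tool z) at world angle a deg (mod 180)"""
    s,p,R=pose(); d=R.T@(np.array([x,y,z])-p)/0.3
    t=0
    if a is not None:
        j=np.degrees(np.arctan2(R[1,2],R[0,2])); t=-((a-j+90)%180-90)
    print('t%.2f p %s jaw %.1f'%(s['time_s'],p.round(4),jawdeg()),'w %.4f'%s['gripper_width'],'shift',d.round(4),'turn %.4f (units of30) j7 %.2f'%(t/30,s['joint_positions'][6]))
E
cat > seg.py <<'E'
from h import *
def comps(im,kind,ar=40):
    hsv=cv2.cvtColor(im,cv2.COLOR_BGR2HSV)
    if kind=='green': m=cv2.inRange(hsv,(60,90,30),(95,255,255))
    if kind=='red': m=cv2.inRange(hsv,(0,190,80),(6,255,255))|cv2.inRange(hsv,(172,190,80),(180,255,255))
    m=cv2.morphologyEx(m,cv2.MORPH_CLOSE,np.ones((9,9),np.uint8)) if kind=='green' else m
    cs,_=cv2.findContours(m,cv2.RETR_EXTERNAL,cv2.CHAIN_APPROX_NONE)
    return [c for c in cs if cv2.contourArea(c)>ar]
E
python3 - <<'E'
from seg import *
im,ci,M=grab('top')
for k,z in(('green',.036),('red',.018)):
    for c in comps(im,k):
        W=back(c[:,0,:],z,ci,M)
        r=cv2.minAreaRect((W[:,:2]*1000).astype(np.float32)); print(k,cv2.minAreaRect(c)[0],[np.round(q,1) for q in r])
for q in('pot_in','tray_grip','tray_in','stand','holder0','box0','pincushion'):
    for r in manip.spot_point('top',q)[:6]: print(q,np.round(r['uv'],1),round(r['confidence'],2),back(r['uv'],{'pot_in':.006,'tray_grip':.049,'tray_in':.008,'holder0':.009,'box0':.018}.get(q,0),ci,M)[0].round(3))
E
```

```text
green (393.5618591308594, 229.13919067382812) [array([ 434.5, -315. ]), array([58.3, 37.4]), np.float64(22.0)]
green (350.0, 224.5) [array([ 445.7, -192.3]), array([34.2, 60.4]), np.float64(88.3)]
green (234.25001525878906, 220.24996948242188) [array([453.7, 136.7]), array([59.8, 35.1]), np.float64(19.4)]
green (407.5, 186.0) [array([ 559.8, -361.7]), array([59. , 37.5]), np.float64(0.8)]
green (374.19378662109375, 157.3398895263672) [array([ 644.1, -269.5]), array([60.5, 37.4]), np.float64(9.9)]
red (368.0, 185.5) [array([ 563.6, -252.7]), array([50.9, 53.4]), np.float64(0.7)]
pot_in [193.6 157.6] 0.82 [0.645 0.263 0.006]
tray_grip [282.8 172.3] 0.82 [ 0.593 -0.001  0.049]
tray_grip [195.8 158.4] 0.72 [0.631 0.251 0.049]
tray_in [279.4 143.4] 0.64 [0.692 0.006 0.008]
tray_in [367.3 186.5] 0.4 [ 0.563 -0.253  0.008]
stand [277.4 138.9] 0.62 [0.708 0.012 0.   ]
holder0 [181.3 205.9] 0.91 [0.497 0.293 0.009]
holder0 [183.3 227.6] 0.77 [0.434 0.285 0.009]
holder0 [115.7 167. ] 0.72 [0.612 0.494 0.009]
holder0 [178.7 279.1] 0.7 [0.287 0.292 0.009]
box0 [404.3 186.8] 0.75 [ 0.561 -0.359  0.018]
box0 [322.7 262.6] 0.69 [ 0.339 -0.116  0.018]
box0 [371.  160.8] 0.67 [ 0.638 -0.265  0.018]
box0 [348.3 226.4] 0.66 [ 0.442 -0.191  0.018]
box0 [391.8 229.5] 0.59 [ 0.435 -0.316  0.018]
box0 [234.8 222.1] 0.54 [0.451 0.136 0.018]
pincushion [365.7 189.1] 0.75 [ 0.556 -0.25   0.   ]
pincushion [278.9 139.2] 0.67 [0.707 0.007 0.   ]
```

Run:
```python
from h import *
ci,M=cam('top')
s=.64
for n,pts in(('L',[(391.5,328),(388.5,212)]),('R',[(493.5,325),(487,212)])):
    W=back(np.array(pts)*s,.014,ci,M); d=W[1]-W[0]; print(n,W.round(3),np.degrees(np.arctan2(d[1],d[0])))
print(back(np.array([[378,206],[497,206]])*s,.084,ci,M).round(3))
go(.56,-.03,.27,90)
```

```text
L [[0.487 0.091 0.014]
 [0.713 0.099 0.014]] 2.156824364692927
R [[ 0.495 -0.099  0.014]
 [ 0.715 -0.091  0.014]] 2.2856777258952636
[[ 0.701  0.118  0.084]
 [ 0.704 -0.099  0.084]]
t0.55 p [ 0.2389 -0.6313  0.2423] jaw -69.3 w 0.0856 shift [-0.0923  1.7104 -1.4959] turn 0.6908 (units of30) j7 -0.08
```

apply_moves(moves="0 -0.05 0.4 -0.35 0.4; 0 -0.09 0.75 -0.66 0.69; 0 -0.09 0.75 -0.66 0.69; 0 -0.09 0.75 -0.66 0.69; 0 -0.09 0.75 -0.66 0.69", grip_force=60)

```text
time_s: 1.18
tool_pos: [0.3805, -0.3641, 0.2699]
tcp_rot: [1.232, 1.57, -0.337]
force: [0.7, 0.2, 0.6]
gripper_width: 0.0854
```

```bash
python3 -c "
from h import *
go(.56,-.0,.27,92)"
```

```text
t1.18 p [ 0.3805 -0.3641  0.2699] jaw -89.9 w 0.0854 shift [-2.0000e-04  6.0090e-01 -1.2122e+00] turn -0.0624 (units of30) j7 -0.93
```

apply_moves(moves="0 0 0.45 -0.9 -0.06; 0 0 0.45 -0.9 -0.06; 0 0 0.45 -0.9 -0.06; 0 0 0.45 -0.9 -0.06; 0 0 0.45 -0.9 -0.06")

```text
time_s: 1.8
tool_pos: [0.5158, -0.0915, 0.2704]
tcp_rot: [1.386, 1.569, -0.15]
force: [0.9, -0.7, 0.5]
gripper_width: 0.0854
```

```bash
python3 -c "
from h import *
go(.56,-.0,.27,92)"
```

```text
t1.80 p [ 0.5158 -0.0915  0.2704] jaw -88.0 w 0.0854 shift [ 0.0014  0.1578 -0.2996] turn -0.0008 (units of30) j7 -1.54
```

apply_moves(moves="0 0 0.1 -0.2 0; 0 0 0.16 -0.3 0; 0 0 0.16 -0.3 0; 0 0 0.16 -0.3 0")

```text
time_s: 2.3
tool_pos: [0.5604, -0.0007, 0.2703]
tcp_rot: [0.932, 1.569, -0.605]
force: [-0.1, -1.2, -0.2]
gripper_width: 0.0852
```

Run:
```python
from h import *
im,ci,M=grab('wrist','pics/w1.png')
for q in('tray_grip','tray_in'):
    for r in manip.spot_point('wrist',q)[:3]: print(q,np.round(r['uv'],1),round(r['confidence'],2),back(r['uv'],{'tray_grip':.049,'tray_in':.008}[q],ci,M)[0].round(4))
```

```text
tray_grip [248.5 138.8] 0.78 [0.59   0.0069 0.049 ]
tray_grip [438.8 158.5] 0.31 [ 0.5745 -0.2181  0.049 ]
tray_in [252.   36.2] 0.74 [0.7033 0.0067 0.008 ]
```

View pics/w1.png

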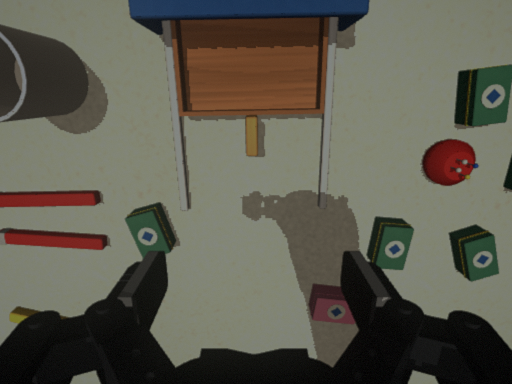

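Run:
```python
from h import *
import cv2
ci,M=cam('wrist'); im=cv2.imread('pics/w1.png')
W=back([(246,156),(257,156),(247,116),(256,116)],.059,ci,M);print(W.round(4))
for p in([(184,209),(172,90)],[(322,207),(330,90)]):
    W=back(p,.014,ci,M);d=W[1]-W[0];print(W.round(4),np.degrees(np.arctan2(d[1],d[0])))
print(back([(184,110),(322,110)],.035,ci,M).round(4))
cv2.imwrite('pics/w1c.png',cv2.resize(im[80:220,150:350],(800,560),interpolation=cv2.INTER_CUBIC))
```

```text
[[ 0.5718  0.0082  0.059 ]
 [ 0.5722 -0.0043  0.059 ]
 [ 0.6163  0.0082  0.059 ]
 [ 0.6166 -0.0017  0.059 ]]
[[0.4864 0.0922 0.014 ]
 [0.6407 0.1006 0.014 ]] 3.090892696218037
[[ 0.4954 -0.0964  0.014 ]
 [ 0.6468 -0.0906  0.014 ]] 2.215412497441339
[[ 0.619   0.0824  0.035 ]
 [ 0.6242 -0.0787  0.035 ]]
```

View pics/w1c.png

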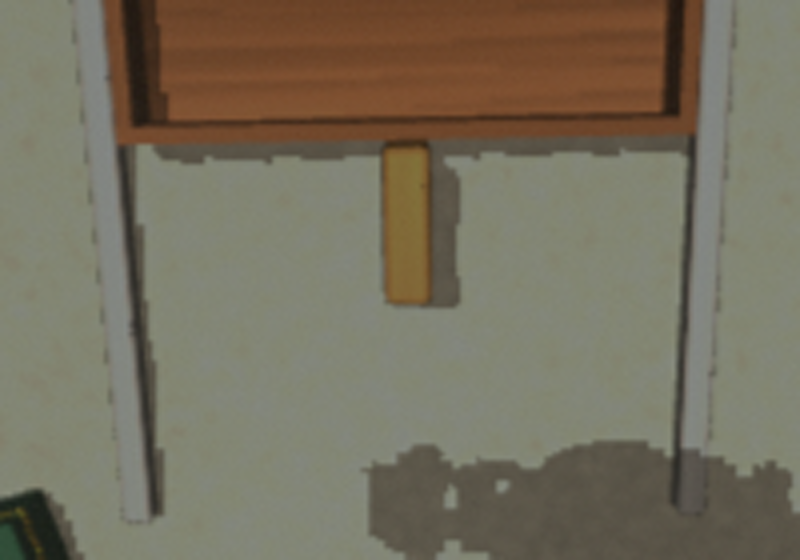

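```bash
python3 -c "
from h import *
go(.590,.0025,.042,92.2)"
```

```text
t2.45 p [ 0.5603 -0.0016  0.2704] jaw -88.2 w 0.0854 shift [ 0.7616  0.0981 -0.0113] turn -0.0124 (units of30) j7 -1.73
```

apply_moves(moves="0.2 0.2 0.1 -0.01 -0.01; 0.2 0.4 0.1 -0.01 -0.01; 0.3 0.6 0.1 -0.01 -0.01; 0.3 0.7 0.1 -0.01 -0.01; 0.3 0.76 0.1 -0.01 -0.01")

```text
time_s: 3.08
tool_pos: [0.5897, 0.0008, 0.0409]
tcp_rot: [-0.169, 1.569, -1.704]
force: [-0.5, -0.2, -0.3]
gripper_width: 0.0597
```

apply_moves(moves="0.6 0 0 0 0; 1 0 0 0 0; 1 0 0 0 0; 1 0 0 0 0; 1 0 0 0 0", grip_force=40)

```text
time_s: 3.7
tool_pos: [0.5908, 0.0027, 0.0426]
tcp_rot: [1.482, 1.568, -0.051]
force: [-1.8, 4.7, 6.9]
gripper_width: 0.0137
```

```bash
python3 -c "
from h import *
go(.590,.0025,.042,92.2)
i,c,M=grab('wrist','pics/w2.png')"
```

```text
t3.70 p [0.5908 0.0027 0.0426] jaw -87.8 w 0.0137 shift [ 0.0021 -0.0026  0.0004] turn -0.0011 (units of30) j7 -1.83
```

View pics/w2.png

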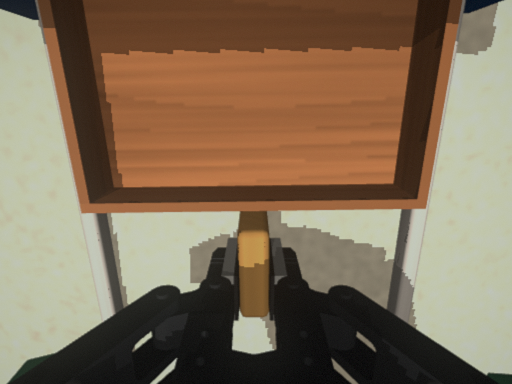

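apply_moves(moves="1 0 -0.07 0 0; 1 0 -0.14 0 0; 1 0 -0.21 0 0; 1 0 -0.28 0 0; 1 0 -0.32 0 0")

```text
time_s: 4.38
tool_pos: [0.4947, -0.0022, 0.0426]
tcp_rot: [1.178, 1.567, -0.356]
force: [4.0, -3.7, -6.8]
gripper_width: 0.0137
```

apply_moves(moves="1 0 -0.02 0 0; 1 0 -0.04 0 0; 1 0 -0.06 0 0; 1 0 -0.07 0 0; 1 0 -0.07 0 0")

```text
time_s: 5.0
tool_pos: [0.4818, -0.0029, 0.0434]
tcp_rot: [1.588, 1.552, 0.054]
force: [24.0, -3.7, -29.8]
gripper_width: 0.0133
```

apply_moves(moves="0.8 0 0.005 0 0; 0.6 0 0.01 0 0; 0.5 0 0.01 0 0; 0.4 0 0.01 0 0; 0.4 -0.15 0.01 0 0")

```text
time_s: 5.62
tool_pos: [0.4812, -0.0028, 0.0866]
tcp_rot: [1.604, 1.559, 0.071]
force: [0.4, 0.7, 0.1]
gripper_width: 0.0511
```

apply_moves(moves="0.3 -0.2 0 0 0; 0.3 -0.4 -0.05 0.2 0; 0.3 -0.6 -0.1 0.4 0; 0.3 -0.7 -0.1 0.6 0; 0.3 -0.7 -0.1 0.6 0")

```text
time_s: 6.25
tool_pos: [0.4548, -0.186, 0.2979]
tcp_rot: [1.543, 1.558, 0.008]
force: [0.4, -0.3, -0.3]
gripper_width: 0.0597
```

Run:
```python
from seg import *
im,ci,M=grab('top','pics/t2.png')
cv2.imwrite('pics/t2b.png',cv2.resize(im,(800,600),interpolation=cv2.INTER_CUBIC))
for c in comps(im,'green'):
        W=back(c[:,0,:],.036,ci,M)
        r=cv2.minAreaRect((W[:,:2]*1000).astype(np.float32)); print([np.round(q,1) for q in r])
go(.435,-.19,.25,0)
im,ci,M=grab('wrist','pics/w3.png')
```

```text
[array([ 433.8, -313.4]), array([58. , 34.5]), np.float64(19.4)]
[array([ 445.6, -192.3]), array([34.2, 60. ]), np.float64(88.3)]
[array([453.6, 137.1]), array([59.8, 34.1]), np.float64(19.3)]
[array([ 644.1, -269.3]), array([60.4, 37.3]), np.float64(9.6)]
t6.30 p [ 0.4553 -0.1924  0.3012] jaw -88.3 w 0.0599 shift [ 0.1693 -0.0704 -0.0108] turn -2.9442 (units of30) j7 -1.29
```

View pics/t2b.png

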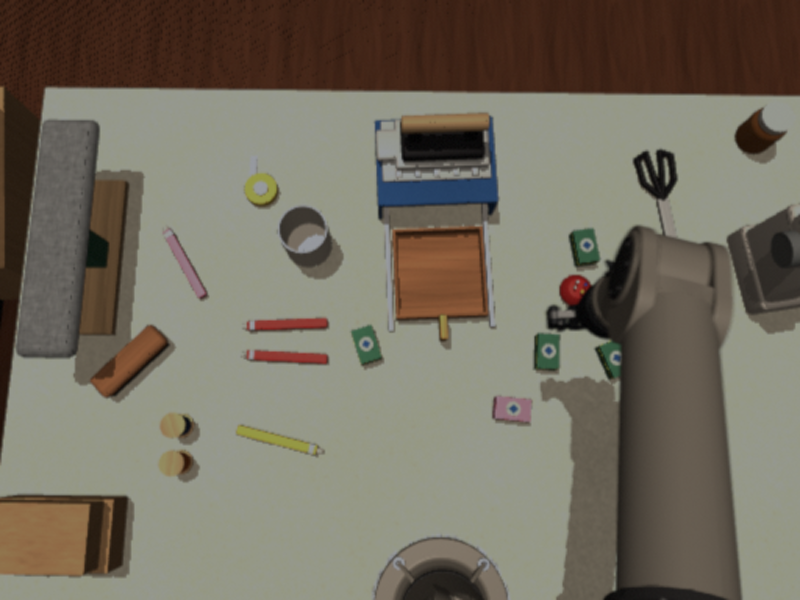

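View pics/w3.png

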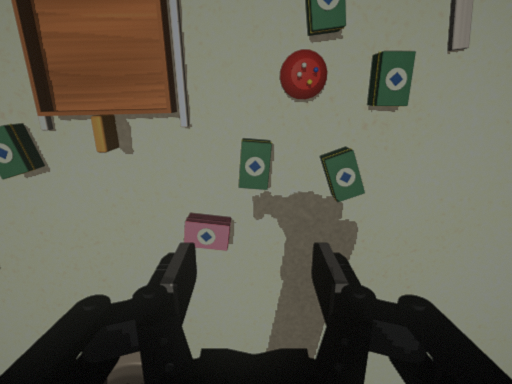

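```bash
cat >> seg.py <<'E'
def boxes(im,ci,M,z=.036):
    """white label + green comps -> label centre & orientation in world"""
    out=[]
    for c in comps(im,'green',150):
        x,y,w,h=cv2.boundingRect(c)
        if x<=1 or y<=1 or x+w>=511 or y+h>=383: edge=True
        else: edge=False
        hsv=cv2.cvtColor(im,cv2.COLOR_BGR2HSV); m=np.zeros(im.shape[:2],np.uint8); cv2.drawContours(m,[c],-1,255,-1)
        wl=cv2.bitwise_and(cv2.inRange(hsv,(0,0,90),(180,70,255))|cv2.inRange(hsv,(100,60,40),(125,255,255)),m)
        n,l,st,ce=cv2.connectedComponentsWithStats(wl)
        if n<2: lab=None
        else:
            k=1+np.argmax(st[1:,4]); lab=back(ce[k],z,ci,M)[0].round(4)
        r=cv2.minAreaRect((back(c[:,0,:],z,ci,M)[:,:2]*1000).astype(np.float32))
        (a,b),(p,q),t=r
        L=t if p>q else t+90
        out.append((np.round(ce[k] if n>1 else (x,y)),lab,np.round((a,b)),np.round((p,q)),'long axis %.1f'%((L+90)%180-90),edge))
    return out
E
python3 - <<'E'
from seg import *
im,ci,M=grab('wrist')
for b in boxes(im,ci,M): print(b)
print(back([(40,112),(172,110)],.035,ci,M))
go(.446,-.192,.019,88)
E
```

```text
(array([348., 177.]), array([ 0.4355, -0.3169,  0.036 ]), array([ 436., -315.]), array([62., 38.]), 'long axis 22.1', False)
(array([257., 166.]), array([ 0.4469, -0.1936,  0.036 ]), array([ 448., -194.]), array([37., 61.]), 'long axis -3.0', False)
(array([  1., 176.]), array([0.4234, 0.1493, 0.036 ]), array([452., 125.]), array([36., 71.]), 'long axis -12.4', True)
(array([399.,  79.]), array([ 0.5616, -0.3642,  0.036 ]), array([ 561., -362.]), array([61., 40.]), 'long axis 1.7', False)
(array([341.,   0.]), array([ 0.6428, -0.2835,  0.036 ]), array([ 630., -273.]), array([31., 39.]), 'long axis -83.1', True)
[[ 0.50897874  0.08215711  0.035     ]
 [ 0.51628937 -0.08449693  0.035     ]]
t6.40 p [ 0.4554 -0.1864  0.2974] jaw -88.1 w 0.0598 shift [ 0.9276 -0.0449  0.0169] turn 0.1285 (units of30) j7 -1.30
```

apply_moves(moves="0.3 0.2 -0.04 0.02 0.1; 0.3 0.4 -0.04 0.02 0.12; 0.3 0.6 -0.04 0.02 0.12; 0.3 0.75 -0.04 0.02 0.12; 0.3 0.75 -0.04 0.02 0.12")

```text
time_s: 7.02
tool_pos: [0.4436, -0.1901, 0.0691]
tcp_rot: [2.122, 1.564, 0.523]
force: [-0.4, 0.4, -0.4]
gripper_width: 0.0597
```

Run:
```python
from seg import *
im,ci,M=grab('wrist','pics/w4.png')
for b in boxes(im,ci,M): print(b)
go(.446,-.192,.019,88)
```

```text
(array([262., 229.]), array([ 0.4474, -0.1942,  0.036 ]), array([ 448., -194.]), array([38., 62.]), 'long axis -3.0', False)
(array([468., 242.]), array([ 0.4355, -0.318 ,  0.036 ]), array([ 442., -310.]), array([78., 48.]), 'long axis 22.3', False)
t7.08 p [ 0.4456 -0.1911  0.0713] jaw -91.6 w 0.0597 shift [ 0.1744 -0.0003  0.0034] turn 0.0120 (units of30) j7 -1.43
```

View pics/w4.png

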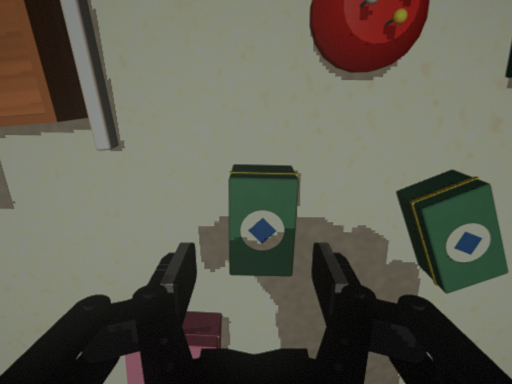

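apply_moves(moves="0.3 0.08 0.005 0.012 0.02; 0.3 0.16 0.005 0.012 0.02; 0.3 0.17 0.005 0.012 0.02; 0.6 0.17 0.005 0.012 0.02; 1 0.17 0.005 0.012 0.02", grip_force=40)

```text
time_s: 7.7
tool_pos: [0.4487, -0.1947, 0.0221]
tcp_rot: [1.68, 1.558, 0.07]
force: [-0.6, 0.7, 8.4]
gripper_width: 0.0395
```

apply_moves(moves="1 0 0 0 0; 1 -0.05 0 0 0; 1 -0.2 0 0 0; 1 -0.35 0 0 0; 1 -0.35 0 0 0")

```text
time_s: 8.32
tool_pos: [0.4497, -0.1958, 0.1312]
tcp_rot: [1.519, 1.551, -0.091]
force: [-0.0, 0.1, -1.4]
gripper_width: 0.0394
```

Run:
```python
from seg import *
im,ci,M=grab('wrist','pics/w5.png')
go(.632,.04,.12,2.2)
```

```text
t8.38 p [ 0.4483 -0.1954  0.1292] jaw -92.3 w 0.0394 shift [ 0.0402  0.5804 -0.808 ] turn 2.8515 (units of30) j7 -1.40
```

View pics/w5.png

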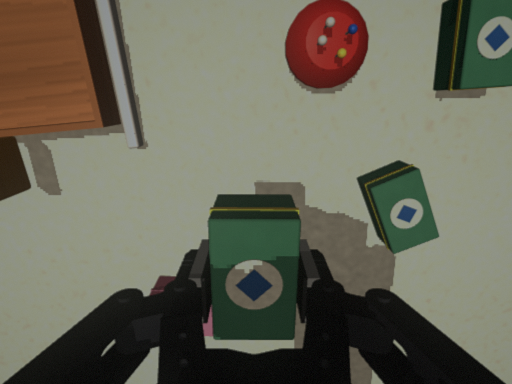

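Run:
```python
from seg import *
go(.56,.0,.2,92.2)
```

```text
t8.38 p [ 0.4483 -0.1954  0.1292] jaw -92.3 w 0.0394 shift [-0.2303  0.3503 -0.6653] turn -0.1485 (units of30) j7 -1.40
```

apply_moves(moves="1 -0.1 0.02 -0.1 0; 1 -0.23 0.12 -0.25 -0.05; 1 -0.23 0.25 -0.45 -0.1; 1 -0.23 0.35 -0.62 -0.15; 1 -0.23 0.35 -0.66 -0.15")

```text
time_s: 9.0
tool_pos: [0.5608, 0.0031, 0.1989]
tcp_rot: [1.623, 1.555, 0.097]
force: [-1.3, -0.7, -0.8]
gripper_width: 0.0391
```

apply_moves(moves="1 0 0 0 0; 1 0 0 0 0")

```text
time_s: 9.25
tool_pos: [0.5598, 0.0019, 0.1979]
tcp_rot: [1.588, 1.557, 0.061]
force: [-0.4, 0.1, -1.3]
gripper_width: 0.0387
```

Run:
```python
from seg import *
im,ci,M=grab('wrist','pics/w6.png')
for r in manip.spot_point('wrist','tray_in')[:2]: print(r,back(r['uv'],.008,ci,M))
go(.56,.0,.2,92.2)
```

```text
{'uv': [256.0, 141.0], 'confidence': 0.57} [[0.5941546  0.00192472 0.008     ]]
t9.35 p [0.56   0.0011 0.1984] jaw -87.6 w 0.0391 shift [-0.0053 -0.0002  0.0038] turn 0.0076 (units of30) j7 -1.75
```

View pics/w6.png

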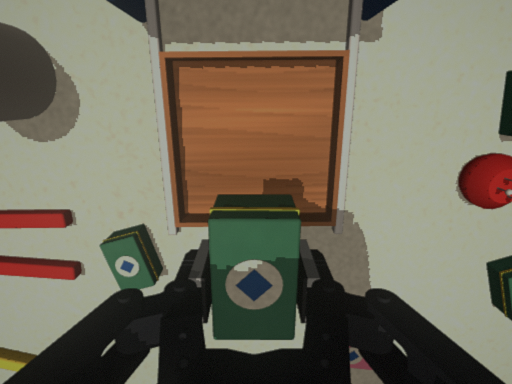

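Run:
```python
from seg import *
ci,M=cam('wrist')
W=back([(162,53),(349,51),(176,227),(338,226)],.035,ci,M);print(W.round(4),W.mean(0).round(4))
C=W.mean(0)[:2]; a=np.radians(2.2)
for n,dx,dy in(('FR',38,-34),('FL',38,34),('NR',-38,-34),('NL',-38,34)):
    d=np.array([dx*np.cos(a)-dy*np.sin(a),dx*np.sin(a)+dy*np.cos(a)])/1000
    print(n,(C+d).round(4))
go(C[0]+.0393,C[1]-.0325,.09,92.2)
```

```text
[[ 0.6728  0.0887  0.035 ]
 [ 0.6815 -0.0778  0.035 ]
 [ 0.504   0.0821  0.035 ]
 [ 0.5125 -0.0894  0.035 ]] [0.5927 0.0009 0.035 ]
FR [ 0.632  -0.0316]
FL [0.6294 0.0363]
NR [ 0.556  -0.0346]
NL [0.5534 0.0334]
t9.35 p [0.56   0.0011 0.1984] jaw -87.6 w 0.0391 shift [0.3648 0.2298 0.1192] turn 0.0076 (units of30) j7 -1.75
```

apply_moves(moves="1 0 0.15 0.08 0; 1 0.2 0.23 0.12 0.01; 1 0.35 0.23 0.12 0.01; 1 0.36 0.23 0.12 0.01")

```text
time_s: 9.85
tool_pos: [0.6287, -0.0338, 0.0877]
tcp_rot: [1.507, 1.565, -0.028]
force: [-1.0, -0.1, -0.4]
gripper_width: 0.0393
```

Run:
```python
from seg import *
go(.632,-.0316,.031,92.2)
```

```text
t9.85 p [ 0.6287 -0.0338  0.0877] jaw -88.0 w 0.0393 shift [ 0.189   0.0101 -0.0069] turn -0.0064 (units of30) j7 -1.73
```

apply_moves(moves="1 0.08 0.01 -0.007 0; 1 0.15 0.01 -0.007 0; 1 0.19 0.01 -0.007 0; 0.7 0.19 0.01 -0.007 0; 0.45 0.19 0.01 -0.007 0")

```text
time_s: 10.48
tool_pos: [0.6325, -0.0315, 0.0316]
tcp_rot: [1.513, 1.563, -0.023]
force: [-0.2, -1.1, -0.1]
gripper_width: 0.0469
```

apply_moves(moves="0.45 0 0 0 0; 0.45 -0.1 0 0 0; 0.45 -0.3 0 0 0; 0.4 -0.55 -0.1 0 0; 0.3 -0.65 -0.25 0 0")

```text
time_s: 11.1
tool_pos: [0.563, -0.0336, 0.2245]
tcp_rot: [1.552, 1.558, 0.017]
force: [-0.4, -1.0, 0.6]
gripper_width: 0.0596
```

Run:
```python
from seg import *
im,ci,M=grab('wrist','pics/w7.png')
for b in boxes(im,ci,M): print(b)
go(.4355,-.318,.25,112)
```

```text
(array([483., 284.]), array([ 0.4326, -0.3186,  0.036 ]), array([ 443., -306.]), array([82., 52.]), 'long axis 22.2', False)
(array([ 83, 232]), None, array([454., 138.]), array([59., 38.]), 'long axis 19.4', False)
(array([254., 111.]), array([ 0.6282, -0.0309,  0.036 ]), array([628., -32.]), array([60., 38.]), 'long axis 1.0', False)
(array([494., 102.]), array([ 0.6448, -0.273 ,  0.036 ]), array([ 645., -270.]), array([59., 46.]), 'long axis 9.5', True)
t11.15 p [ 0.5586 -0.0341  0.2288] jaw -88.0 w 0.0597 shift [-0.0747 -0.4421  0.9316] turn -0.6669 (units of30) j7 -1.68
```

View pics/w7.png

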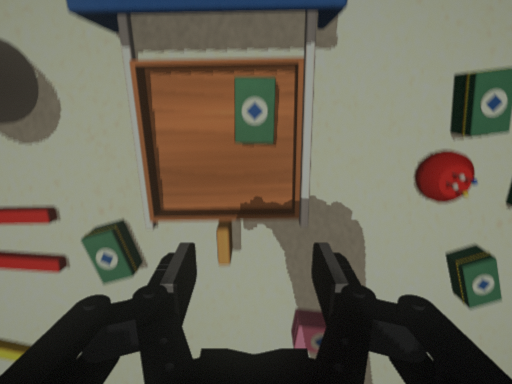

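Run:
```python
from seg import *
go(.453,.137,.12,109.4)
```

```text
t11.15 p [ 0.5586 -0.0341  0.2288] jaw -88.0 w 0.0597 shift [ 0.3571 -0.3367 -0.583 ] turn -0.5802 (units of30) j7 -1.68
```

apply_moves(moves="0.35 0.05 -0.1 -0.2 -0.3; 0.4 0.15 -0.2 -0.4 -0.58; 0.4 0.25 -0.33 -0.55 -0.58; 0.4 0.36 -0.33 -0.58 -0.58; 0.4 0.36 -0.33 -0.58 -0.58")

```text
time_s: 11.78
tool_pos: [0.4522, 0.1374, 0.1174]
tcp_rot: [0.94, 1.562, -0.287]
force: [0.2, -0.5, 0.2]
gripper_width: 0.0514
```

Run:
```python
from seg import *
im,ci,M=grab('wrist','pics/w8.png')
for b in boxes(im,ci,M): print(b)
go(.453,.137,.022,109.4)
```

```text
(array([255., 203.]), array([0.4552, 0.1379, 0.036 ]), array([456., 138.]), array([62., 38.]), 'long axis 18.3', False)
t11.82 p [0.4544 0.1364 0.1189] jaw -70.5 w 0.0514 shift [ 0.3229 -0.0068 -0.0053] turn 0.0039 (units of30) j7 -1.87
```

View pics/w8.png

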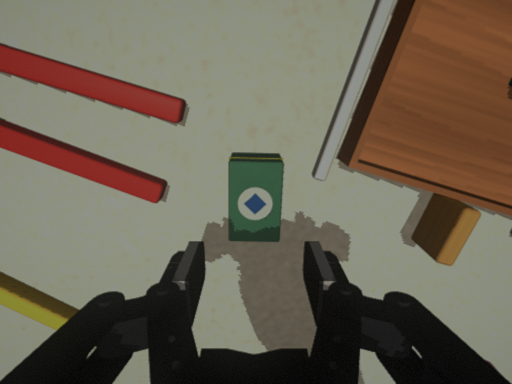

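apply_moves(moves="0.4 0.15 -0.003 -0.006 0.02; 0.4 0.28 -0.003 -0.006 0.02; 0.4 0.325 -0.003 -0.006 0.02; 0.4 0.325 -0.003 -0.006 0.02; 0.7 0.325 -0.003 -0.006 0.02")

```text
time_s: 12.45
tool_pos: [0.4556, 0.1377, 0.023]
tcp_rot: [1.129, 1.556, -0.113]
force: [-0.8, 0.1, -1.9]
gripper_width: 0.0389
```

apply_moves(moves="1 0 0 0 0; 1 0 0 0 0; 1 -0.1 0 0 0; 1 -0.3 0 0 0; 1 -0.4 0 0 0")

```text
time_s: 13.08
tool_pos: [0.4547, 0.1384, 0.1459]
tcp_rot: [1.214, 1.553, -0.028]
force: [0.6, -0.3, -1.5]
gripper_width: 0.0393
```

Run:
```python
from seg import *
im,ci,M=grab('wrist','pics/w9.png')
go(.6294,.0363,.12,92.2)
```

```text
t13.12 p [0.4562 0.139  0.1486] jaw -71.1 w 0.0390 shift [0.1077 0.4334 0.51  ] turn 0.5556 (units of30) j7 -1.86
```

View pics/w9.png

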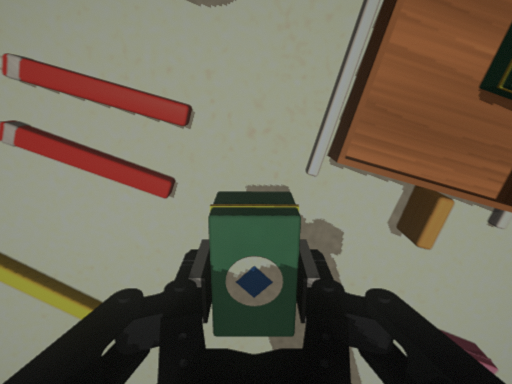

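apply_moves(moves="1 -0.05 0.15 0.15 0.2; 1 0 0.3 0.33 0.4; 1 0.05 0.43 0.48 0.55; 1 0.1 0.43 0.51 0.55; 1 0.1 0.43 0.51 0.55")

```text
time_s: 13.75
tool_pos: [0.6278, 0.0337, 0.1201]
tcp_rot: [1.496, 1.553, -0.037]
force: [-1.5, 0.5, -1.7]
gripper_width: 0.0394
```

Run:
```python
from seg import *
im,ci,M=grab('wrist','pics/w10.png')
go(.6294,.0363,.032,92.2)
```

```text
t13.80 p [0.6274 0.0357 0.1212] jaw -87.7 w 0.0389 shift [ 0.2974  0.0009 -0.0017] turn 0.0043 (units of30) j7 -1.86
```

View pics/w10.png

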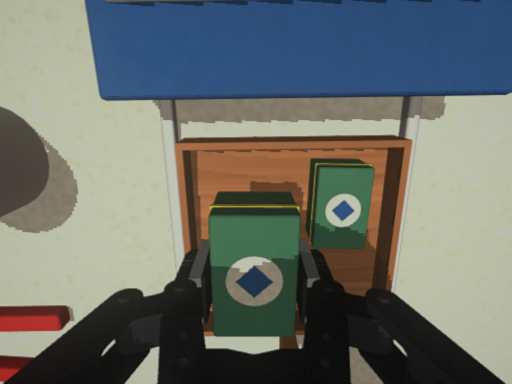

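apply_moves(moves="1 0.12 0 -0.002 0; 1 0.22 0 -0.002 0; 1 0.297 0 -0.002 0; 0.7 0.297 0 -0.002 0; 0.45 0.297 0 -0.002 0")

```text
time_s: 14.42
tool_pos: [0.629, 0.0377, 0.0332]
tcp_rot: [1.588, 1.551, 0.059]
force: [0.3, -0.7, -0.1]
gripper_width: 0.0467
```

apply_moves(moves="0.45 0 0 0 0; 0.45 -0.1 0 0 0; 0.45 -0.3 0 0 0; 0.4 -0.5 -0.1 0 0; 0.3 -0.65 -0.25 0 0")

```text
time_s: 15.05
tool_pos: [0.5545, 0.0349, 0.226]
tcp_rot: [1.606, 1.547, 0.078]
force: [-0.1, -0.3, 0.5]
gripper_width: 0.0599
```

Run:
```python
from seg import *
im,ci,M=grab('wrist','pics/w11.png')
for b in boxes(im,ci,M): print(b)
go(.4335,-.317,.13,112)
```

```text
(array([324., 107.]), array([ 0.6287, -0.0331,  0.036 ]), array([629., -32.]), array([61., 40.]), 'long axis 1.4', False)
(array([254., 107.]), array([0.6259, 0.0389, 0.036 ]), array([626.,  39.]), array([60., 39.]), 'long axis 1.6', False)
t15.10 p [0.551  0.0351 0.2308] jaw -87.5 w 0.0597 shift [ 0.3249 -0.4504  1.1557] turn -0.6512 (units of30) j7 -1.82
```

View pics/w11.png

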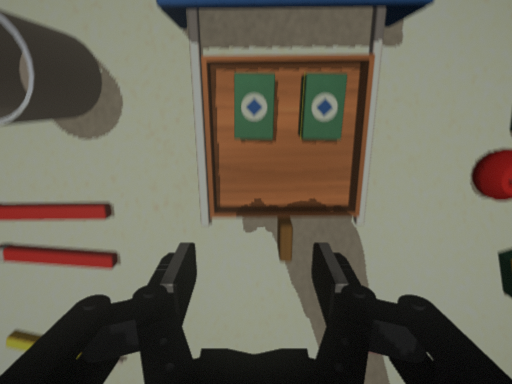

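apply_moves(moves="0.3 0 -0.08 0.2 -0.2; 0.3 0 -0.16 0.4 -0.4; 0.3 0 -0.25 0.6 -0.65; 0.3 0 -0.33 0.8 -0.65; 0.3 0.05 -0.4 0.98 -0.65")

```text
time_s: 15.72
tool_pos: [0.4464, -0.2588, 0.2162]
tcp_rot: [1.147, 1.541, -0.041]
force: [0.2, 0.4, 0.2]
gripper_width: 0.0598
```

Run:
```python
from seg import *
im,ci,M=grab('wrist','pics/w12.png')
for b in boxes(im,ci,M): print(b)
go(.4335,-.317,.12,112)
```

```text
(array([299., 206.]), array([ 0.436 , -0.3185,  0.036 ]), array([ 436., -318.]), array([61., 37.]), 'long axis 22.8', False)
(array([394., 113.]), array([ 0.5607, -0.3663,  0.036 ]), array([ 560., -364.]), array([61., 38.]), 'long axis 1.2', False)
(array([352.,   0.]), array([ 0.6337, -0.2806,  0.036 ]), array([ 621., -278.]), array([21., 40.]), 'long axis -67.8', True)
t15.78 p [ 0.4411 -0.2672  0.2136] jaw -68.6 w 0.0595 shift [ 0.3119 -0.0905  0.1415] turn -0.0208 (units of30) j7 -0.83
```

View pics/w12.png

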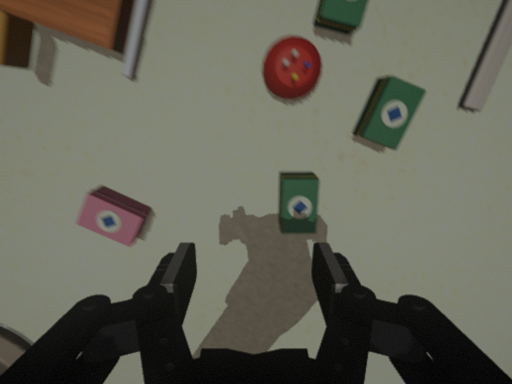

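apply_moves(moves="0.3 0.15 -0.05 0.1 -0.02; 0.3 0.3 -0.085 0.146 -0.02; 0.3 0.45 -0.085 0.146 -0.02; 0.35 0.5 -0.085 0.146 -0.02; 0.35 0.5 -0.085 0.146 -0.02")

```text
time_s: 16.4
tool_pos: [0.4371, -0.3172, 0.0638]
tcp_rot: [1.049, 1.547, -0.138]
force: [-0.5, 0.6, 1.5]
gripper_width: 0.0555
```

Run:
```python
from seg import *
im,ci,M=grab('wrist','pics/w13.png')
for b in boxes(im,ci,M): print(b)
go(.436,-.318,.022,112)
```

```text
(array([253., 242.]), array([ 0.436 , -0.3171,  0.036 ]), array([ 436., -317.]), array([62., 38.]), 'long axis 21.8', False)
(array([440.,  58.]), array([ 0.5619, -0.3649,  0.036 ]), array([ 561., -360.]), array([49., 65.]), 'long axis -0.4', True)
t16.45 p [ 0.4378 -0.3177  0.0648] jaw -68.0 w 0.0553 shift [ 0.1423 -0.009  -0.0034] turn 0.0007 (units of30) j7 -0.79
```

apply_moves(moves="0.35 0.08 -0.008 -0.004 0; 0.35 0.142 -0.008 -0.004 0; 0.35 0.142 -0.008 -0.004 0; 0.7 0.142 -0.008 -0.004 0; 1 0.142 -0.008 -0.004 0")

```text
time_s: 17.08
tool_pos: [0.4369, -0.3181, 0.023]
tcp_rot: [0.988, 1.544, -0.198]
force: [-0.0, 1.0, 3.9]
gripper_width: 0.0395
```

apply_moves(moves="1 0 0 0 0; 1 0 0 0 0; 1 -0.1 0 0 0; 1 -0.3 0 0 0; 1 -0.5 0.05 0 0")

```text
time_s: 17.7
tool_pos: [0.4452, -0.3119, 0.1743]
tcp_rot: [0.999, 1.546, -0.189]
force: [1.7, -0.4, -0.7]
gripper_width: 0.0391
```

Run:
```python
from seg import *
im,ci,M=grab('wrist','pics/w14.png')
go(.556,-.0346,.15,92.2)
```

```text
t17.75 p [ 0.452  -0.3126  0.1831] jaw -67.9 w 0.0394 shift [ 0.1133  0.6661 -0.7311] turn 0.6617 (units of30) j7 -0.77
```

View pics/w14.png

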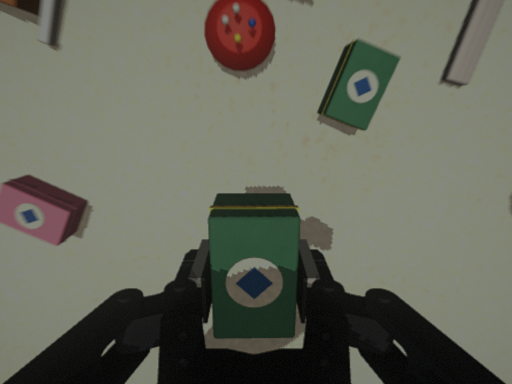

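apply_moves(moves="1 0 0.13 -0.13 0.15; 1 0.02 0.27 -0.28 0.3; 1 0.05 0.4 -0.42 0.45; 1 0.08 0.54 -0.57 0.6; 1 0.1 0.66 -0.72 0.66")

```text
time_s: 18.38
tool_pos: [0.5558, -0.0362, 0.1534]
tcp_rot: [1.256, 1.532, -0.276]
force: [0.3, -1.1, -1.5]
gripper_width: 0.0394
```

apply_moves(moves="1 0 0 0 0")

```text
time_s: 18.5
tool_pos: [0.5565, -0.0297, 0.1528]
tcp_rot: [1.328, 1.532, -0.196]
force: [0.0, -0.9, -0.8]
gripper_width: 0.039
```

Run:
```python
from seg import *
im,ci,M=grab('wrist','pics/w15.png')
go(.556,-.0346,.09,92.2)
```

```text
t18.55 p [ 0.5558 -0.0329  0.1527] jaw -87.5 w 0.0393 shift [ 0.2091 -0.0073  0.0033] turn 0.0102 (units of30) j7 -1.71
```

View pics/w15.png

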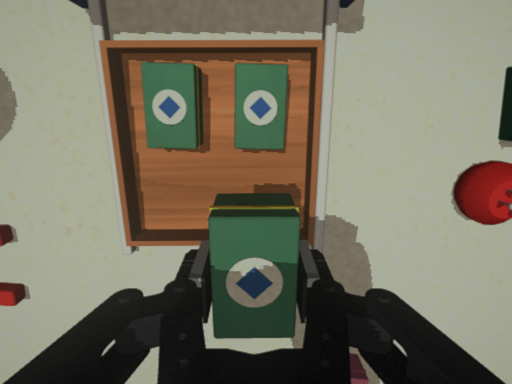

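apply_moves(moves="1 0.13 -0.01 0.003 0.01; 1 0.26 -0.01 0.003 0.01; 1 0.38 -0.014 0.003 0.01; 1 0.402 -0.014 0.003 0.01; 0.7 0.402 -0.014 0.003 0.01")

```text
time_s: 19.18
tool_pos: [0.5562, -0.0365, 0.0325]
tcp_rot: [1.266, 1.533, -0.268]
force: [0.5, 1.0, -0.6]
gripper_width: 0.0394
```

apply_moves(moves="0.45 0 0 0 0; 0.45 0 0 0 0; 0.45 -0.1 0 0 0; 0.45 -0.3 0 0 0; 0.4 -0.5 -0.1 0 0")

```text
time_s: 19.8
tool_pos: [0.5243, -0.0359, 0.1797]
tcp_rot: [1.296, 1.53, -0.237]
force: [1.2, 0.9, 0.6]
gripper_width: 0.0513
```

Run:
```python
from seg import *
im,ci,M=grab('wrist','pics/w16.png')
for b in boxes(im,ci,M): print(b)
go(.481,-.003,.1,92.2)
```

```text
(array([254., 159.]), array([ 0.5519, -0.0361,  0.036 ]), array([553., -36.]), array([62., 39.]), 'long axis 2.1', False)
(array([252.,  65.]), array([ 0.633 , -0.0308,  0.036 ]), array([633., -31.]), array([63., 39.]), 'long axis 0.8', False)
(array([166.,  65.]), array([0.6301, 0.0418, 0.036 ]), array([630.,  41.]), array([63., 40.]), 'long axis 1.8', False)
t19.85 p [ 0.5229 -0.0361  0.1859] jaw -87.9 w 0.0512 shift [ 0.2787 -0.1478 -0.1191] turn -0.0032 (units of30) j7 -1.70
```

View pics/w16.png

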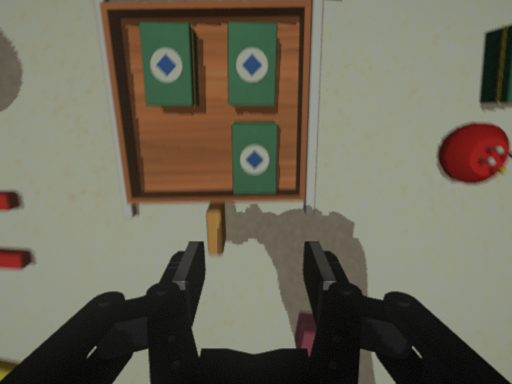

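apply_moves(moves="0.35 0.1 -0.08 -0.06 0; 0.35 0.27 -0.17 -0.12 0; 0.35 0.27 -0.18 -0.12 0; 0.35 0.27 -0.18 -0.12 0")

```text
time_s: 20.35
tool_pos: [0.4719, -0.0032, 0.1029]
tcp_rot: [1.296, 1.524, -0.238]
force: [0.3, -0.6, 0.8]
gripper_width: 0.0554
```

Run:
```python
from seg import *
im,ci,M=grab('wrist','pics/w17.png')
go(.471,-.003,.042,92.2)
```

```text
t20.40 p [ 0.4728 -0.0033  0.1034] jaw -87.9 w 0.0554 shift [ 0.204  -0.0155 -0.0039] turn -0.0043 (units of30) j7 -1.84
```

View pics/w17.png

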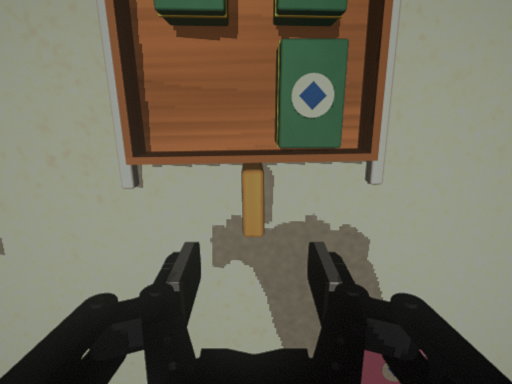

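apply_moves(moves="0.35 0.1 -0.008 -0.004 0; 0.35 0.2 -0.015 -0.004 0; 0.35 0.204 -0.015 -0.004 0; 0.7 0.204 -0.015 -0.004 0; 1 0.204 -0.015 -0.004 0")

```text
time_s: 21.02
tool_pos: [0.4724, -0.003, 0.0433]
tcp_rot: [1.321, 1.52, -0.213]
force: [0.2, -0.6, 0.4]
gripper_width: 0.0194
```

apply_moves(moves="1 0 0 0 0; 1 0 0 0 0; 1 0 0.03 0 0; 1 0 0.07 0 0; 1 0 0.12 0 0", grip_force=60)

```text
time_s: 21.65
tool_pos: [0.5073, -0.0017, 0.0438]
tcp_rot: [1.301, 1.524, -0.234]
force: [-2.5, -1.1, -18.4]
gripper_width: 0.0132
```

Run:
```python
from seg import *
im,ci,M=grab('wrist','pics/w18.png')
go(.651,.004,.042,92.2)
```

```text
t21.70 p [ 0.5098 -0.0015  0.0438] jaw -87.9 w 0.0127 shift [ 0.0286  0.4702 -0.0016] turn -0.0048 (units of30) j7 -1.89
```

View pics/w18.png

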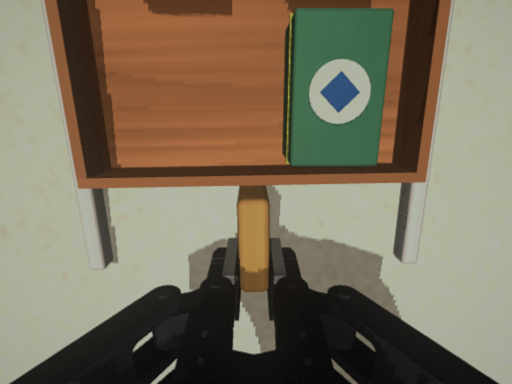

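apply_moves(moves="1 0.003 0.07 0 0; 1 0.006 0.14 0 0; 1 0.01 0.21 0 0; 1 0.013 0.28 0 0; 1 0.016 0.35 0 0")

```text
time_s: 22.32
tool_pos: [0.6158, 0.004, 0.0438]
tcp_rot: [1.356, 1.522, -0.177]
force: [-3.0, 1.9, -5.4]
gripper_width: 0.0128
```

Run:
```python
from seg import *
im,ci,M=grab('wrist','pics/w19.png')
go(.651,.004,.042,92.2)
```

```text
t22.38 p [0.6189 0.0041 0.0438] jaw -87.9 w 0.0127 shift [0.0114 0.1066 0.0042] turn -0.0028 (units of30) j7 -1.85
```

View pics/w19.png

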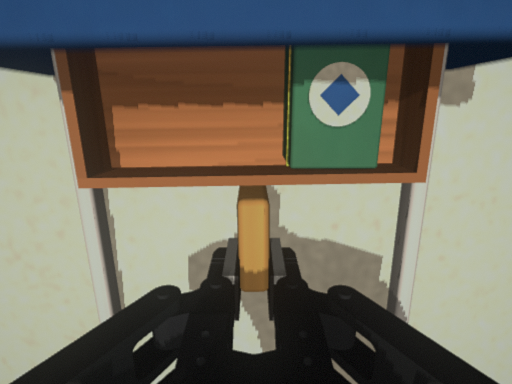

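Push on to the home stop, in small steps.

apply_moves(moves="1 0.001 0.03 0 0; 1 0.002 0.06 0 0; 1 0.004 0.09 0 0; 1 0.004 0.1 0 0; 1 0.005 0.11 0 0")

```text
time_s: 23.0
tool_pos: [0.6496, 0.0057, 0.0437]
tcp_rot: [1.359, 1.524, -0.174]
force: [-16.2, 1.4, 7.3]
gripper_width: 0.0128
```

apply_moves(moves="1 0 0.01 0 0; 1 0 0.02 0 0; 1 0 0.03 0 0; 1 0 0.03 0 0")

```text
time_s: 23.5
tool_pos: [0.6497, 0.0056, 0.0437]
tcp_rot: [1.171, 1.54, -0.363]
force: [-32.4, 0.9, 19.7]
gripper_width: 0.0127
```

apply_moves(moves="1 0 -0.01 0 0; 0.7 0 -0.01 0 0; 0.4 0 -0.01 0 0; 0.4 0 -0.01 0 0; 0.4 -0.1 -0.01 0 0")

```text
time_s: 24.12
tool_pos: [0.6447, 0.0055, 0.0721]
tcp_rot: [1.111, 1.543, -0.422]
force: [0.7, -0.5, 0.2]
gripper_width: 0.0514
```

apply_moves(moves="0.4 -0.2 -0.05 0 0; 0.4 -0.4 -0.2 0 0; 0.4 -0.6 -0.3 -0.2 0; 0.4 -0.7 -0.3 -0.4 0; 0.4 -0.7 -0.3 -0.6 0")

```text
time_s: 24.75
tool_pos: [0.547, 0.1548, 0.2744]
tcp_rot: [1.205, 1.538, -0.332]
force: [1.3, 0.6, -0.6]
gripper_width: 0.0512
```

Run:
```python
from seg import *
im,ci,M=grab('wrist','pics/w20.png')
go(.497,.293,.25,0)
print(manip.sense()['tcp_rot'],manip.sense()['joint_positions'])
im,ci,M=grab('top','pics/t3.png')
cv2.imwrite('pics/t3b.png',cv2.resize(im,(800,600),interpolation=cv2.INTER_CUBIC))
```

```text
t24.80 p [0.5451 0.1665 0.2757] jaw -87.4 w 0.0509 shift [ 0.0793 -0.1431 -0.429 ] turn -2.9117 (units of30) j7 -2.05
[ 1.42781428  1.53905169 -0.09667965] [-0.1204317   0.28268701 -0.35810555  1.77464445  0.13040397  1.07786287
 -2.04904985]
```

View pics/w20.png

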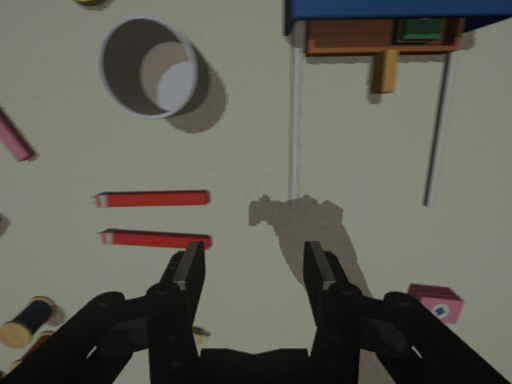

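View pics/t3b.png

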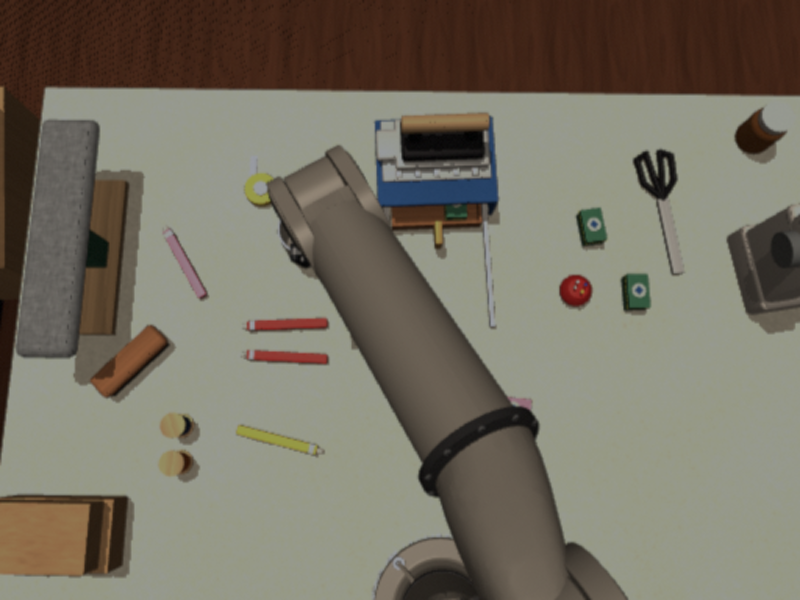

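Run:
```python
from seg import *
ci,M=cam('wrist')
print('fin near end',back([(385,79)],.059,ci,M).round(4),'front wall',back([(385,53)],.035,ci,M).round(4))
print('slab edge',back([(390,16)],.084,ci,M).round(4),back([(390,18)],.072,ci,M).round(4))
print('holders',back([(100,201),(209,198),(103,238),(210,243)],.018,ci,M).round(4))
# pot rim
ti=manip.camera_info('top')
for u in manip.spot_point('wrist','pot_in')[:1]: print(u,back(u['uv'],.006,ci,M))
im=cv2.imread('pics/w20.png');cv2.imwrite('pics/w20c.png',cv2.resize(im[0:260,80:480],(800,520),interpolation=cv2.INTER_CUBIC))
```

```text
fin near end [[0.6529 0.0257 0.059 ]] front wall [[0.6823 0.0206 0.035 ]]
slab edge [[0.7068 0.0408 0.084 ]] [[0.7081 0.0358 0.072 ]]
holders [[0.4847 0.367  0.018 ]
 [0.4957 0.2204 0.018 ]
 [0.4301 0.3681 0.018 ]
 [0.4291 0.2186 0.018 ]]
{'uv': [177.6, 75.7], 'confidence': 0.91} [[0.64895777 0.26164044 0.006     ]]
```

View pics/w20c.png

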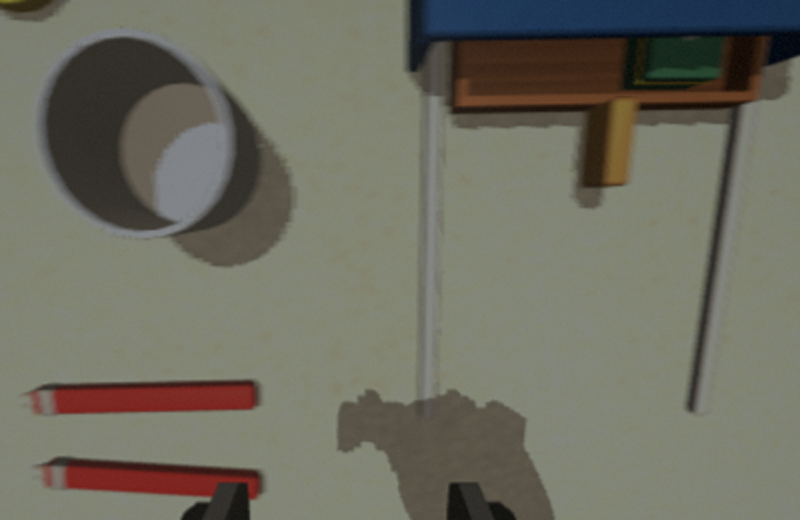

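apply_moves(moves="0.6 0 -0.05 -0.1 -0.33; 0.6 0 -0.1 -0.15 -0.66; 0.6 0 -0.1 -0.2 -1; 0.6 0 -0.1 -0.2 -1")

```text
time_s: 25.4
tool_pos: [0.5135, 0.2172, 0.2712]
tcp_rot: [0.72, 1.541, -0.284]
force: [-0.2, 0.6, 0.6]
gripper_width: 0.0342
```

apply_moves(moves="0.6 0 0 0 -0.33; 0.6 0 0 0 -0.66; 0.6 0 0 0 -1; 0.6 0 0 0 -1")

```text
time_s: 25.9
tool_pos: [0.5141, 0.2155, 0.2709]
tcp_rot: [0.178, 1.541, -0.31]
force: [-0.4, 0.1, 0.5]
gripper_width: 0.0341
```

Run:
```python
from seg import *
go(.496,.24,.2,0)
```

```text
t25.90 p [0.5141 0.2155 0.2709] jaw -28.0 w 0.0341 shift [ 0.2339  0.0425 -0.0985] turn -0.9319 (units of30) j7 -1.18
```

apply_moves(moves="0.6 0.1 0.02 -0.05 -0.33; 0.6 0.2 0.04 -0.1 -0.66; 0.6 0.23 0.04 -0.1 -0.93; 0.6 0.23 0.04 -0.1 -0.93")

```text
time_s: 26.4
tool_pos: [0.4952, 0.2384, 0.2002]
tcp_rot: [-0.357, 1.543, -0.365]
force: [-0.2, 0.4, -0.7]
gripper_width: 0.0339
```

Run:
```python
from seg import *
im,ci,M=grab('wrist','pics/w21.png')
go(.496,.232,.025,0)
for c in comps(im,'red'):
    W=back(c[:,0,:],.018,ci,M); r=cv2.minAreaRect((W[:,:2]*1000).astype(np.float32)); print(np.round(r[0],1),np.round(r[1],1),r[2])
```

```text
t26.45 p [0.4956 0.2387 0.201 ] jaw -0.5 w 0.0340 shift [ 0.5867 -0.0171 -0.0149] turn -0.0165 (units of30) j7 -0.84
```

View pics/w21.png

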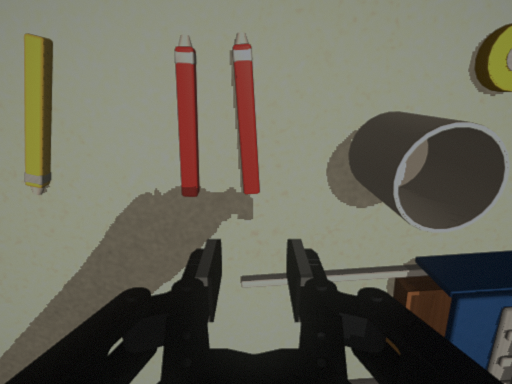

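Run:
```python
from seg import *
ci,M=cam('wrist')
for n,p in(('h0',[(251,192),(242,45)]),('h1',[(190,192),(184,48)])):
    W=back(p,.018,ci,M);d=W[1]-W[0];a=np.degrees(np.arctan2(d[1],d[0]));print(n,W.round(4),a); b=W[0]+d/np.linalg.norm(d)*.010
    go(b[0],b[1],.020,a-90)
# pot rim ellipse
e=np.array([(397,185),(505,165),(460,122),(435,231)])
W=back(e,.11,ci,M);print(W.round(4))
im=cv2.imread('pics/w21.png');cv2.imwrite('pics/w21c.png',cv2.resize(im[90:250,320:520],(800,640),interpolation=cv2.INTER_CUBIC)[:600])
```

```text
h0 [[0.4976 0.2151 0.018 ]
 [0.4909 0.3605 0.018 ]] 92.65649318522536
t26.45 p [0.4956 0.2387 0.201 ] jaw -0.5 w 0.0340 shift [ 0.6037 -0.0398 -0.0113] turn -0.1051 (units of30) j7 -0.84
h1 [[0.4315 0.2163 0.018 ]
 [0.4367 0.3582 0.018 ]] 87.88232145142372
t26.45 p [0.4956 0.2387 0.201 ] jaw -0.5 w 0.0340 shift [ 0.5976 -0.0377 -0.2289] turn 0.0540 (units of30) j7 -0.84
[[0.6095 0.2501 0.11  ]
 [0.6912 0.2647 0.11  ]
 [0.649  0.2975 0.11  ]
 [0.647  0.2098 0.11  ]]
```

View pics/w21c.png

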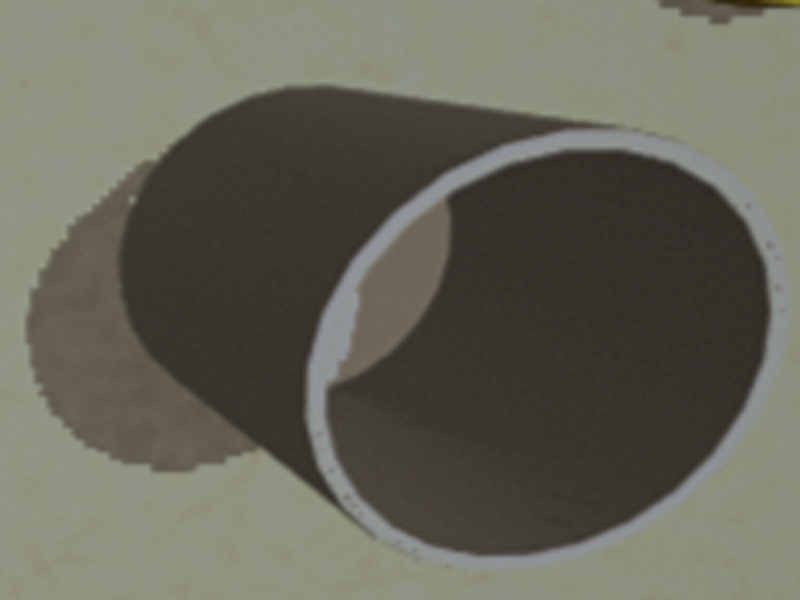

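apply_moves(moves="0.6 0.2 -0.03 -0.01 -0.1; 0.6 0.4 -0.035 -0.01 -0.1; 0.6 0.5 -0.035 -0.01 -0.1; 0.6 0.55 -0.036 -0.011 -0.1; 0.6 0.55 -0.036 -0.011 -0.1")

```text
time_s: 27.08
tool_pos: [0.4972, 0.2263, 0.0362]
tcp_rot: [-0.38, 1.541, -0.339]
force: [1.2, 0.3, 1.3]
gripper_width: 0.0341
```

Run:
```python
from seg import *
im,ci,M=grab('wrist','pics/w22.png')
go(.497,.226,.014,2.7)
```

```text
t27.12 p [0.4977 0.2268 0.0371] jaw 2.4 w 0.0342 shift [ 0.077  -0.0018 -0.0047] turn -0.0102 (units of30) j7 -0.96
```

View pics/w22.png

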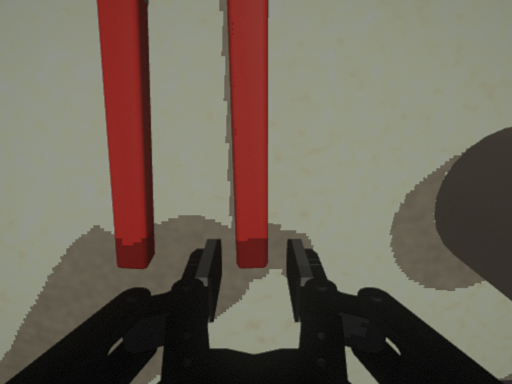

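apply_moves(moves="0.6 0.04 0 -0.004 -0.01; 0.6 0.075 0 -0.004 -0.01; 0.6 0.075 0 -0.004 -0.01; 0.8 0.075 0 -0.004 -0.01; 0.85 0.075 0 -0.004 -0.01", grip_force=20)

```text
time_s: 27.75
tool_pos: [0.4973, 0.2267, 0.0148]
tcp_rot: [-0.333, 1.54, -0.286]
force: [0.0, 0.5, -0.1]
gripper_width: 0.0177
```

apply_moves(moves="0.9 0 0 0 0; 0.9 0 0 0 0; 0.9 -0.05 0 0 0; 0.9 -0.1 0 0 0; 0.9 -0.15 0 0 0")

```text
time_s: 28.38
tool_pos: [0.4962, 0.2273, 0.0614]
tcp_rot: [-0.311, 1.539, -0.264]
force: [-0.1, -0.0, -0.3]
gripper_width: 0.0178
```

Run:
```python
from seg import *
im,ci,M=grab('wrist','pics/w23.png')
go(.497,.226,.014,2.7)
im,ci,M=grab('scene'); cv2.imwrite('pics/s23.png',cv2.resize(im[180:320,200:400],(800,560),interpolation=cv2.INTER_CUBIC))
```

```text
t28.43 p [0.4972 0.2279 0.0631] jaw 2.7 w 0.0174 shift [ 0.1636 -0.0048 -0.0061] turn -0.0002 (units of30) j7 -0.93
```

View pics/w23.png

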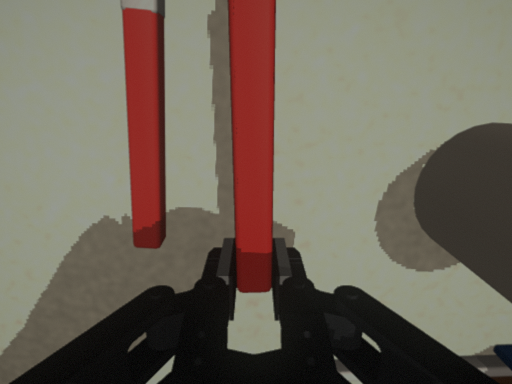

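View pics/s23.png

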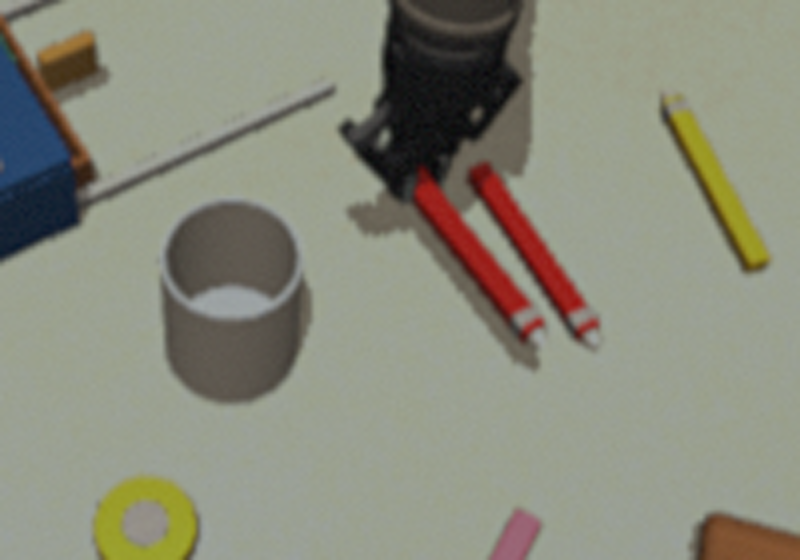

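apply_moves(moves="0.8 0 0 0 0; 0.8 0 0 0 0")

```text
time_s: 28.72
tool_pos: [0.4971, 0.2277, 0.062]
tcp_rot: [-0.264, 1.537, -0.217]
force: [0.2, -0.0, 0.1]
gripper_width: 0.0176
```

```bash
cat > look.py <<'E'
import sys
from seg import *
n=sys.argv[1]
s=manip.sense();print(s['tool_pos'].round(4),s['gripper_width'],s['tcp_rot'].round(3),s['force'].round(2),'t',s['time_s'])
a,ci,M=grab('wrist'); b,ci,M=grab('scene')
b=cv2.resize(b[150:320,190:417],(512,384),interpolation=cv2.INTER_CUBIC)
o=np.hstack([a,b]); cv2.imwrite(f'pics/{n}.png',cv2.resize(o,(800,300),interpolation=cv2.INTER_AREA))
E
python3 look.py c1
```

```text
[0.4971 0.2277 0.062 ] 0.01758880064317106 [-0.264  1.537 -0.217] [ 0.21 -0.03  0.06] t 28.725
```

View pics/c1.png

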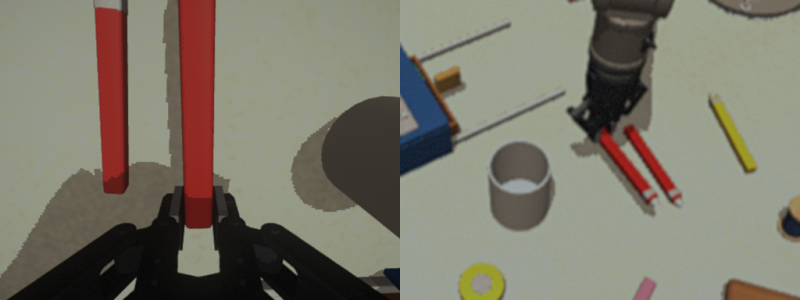

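apply_moves(moves="0.795 0 0 0 0; 0.79 0 0 0 0; 0.787 0 0 0 0")

```text
time_s: 29.2
tool_pos: [0.4969, 0.2277, 0.0616]
tcp_rot: [-0.273, 1.538, -0.226]
force: [0.1, 0.5, -0.0]
gripper_width: 0.0183
```

```bash
python3 look.py c2
```

```text
[0.4969 0.2277 0.0616] 0.01827000014054917 [-0.273  1.538 -0.226] [ 0.07  0.52 -0.01] t 29.2
```

View pics/c2.png

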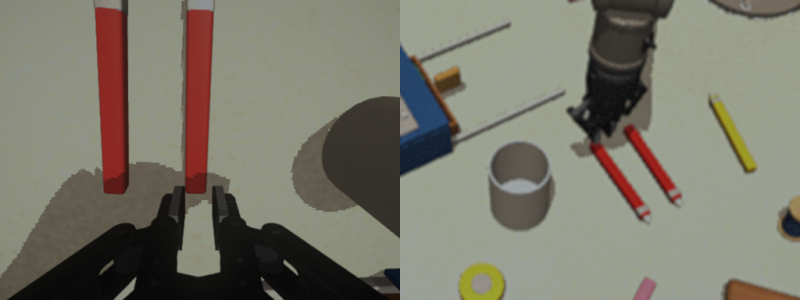

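Run:
```python
from seg import *
im,ci,M=grab('wrist','pics/w24.png')
go(.497,.226,.014,2.7)
cv2.imwrite('pics/w24c.png',im)
```

```text
t29.35 p [0.497  0.2277 0.0618] jaw 2.7 w 0.0183 shift [ 0.1592 -0.0042 -0.0053] turn -0.0005 (units of30) j7 -0.93
```

View pics/w24.png

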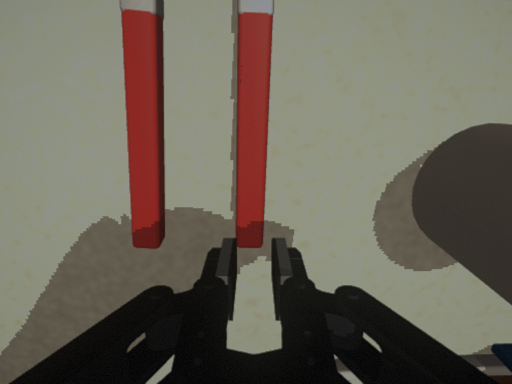

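Run:
```python
from seg import *
ci,M=cam('wrist')
W=back([(250,233),(256,12)],.018,ci,M);print(W.round(4));d=W[1]-W[0];print(np.degrees(np.arctan2(d[1],d[0])))
go(W[0][0],W[0][1]+.012,.014,np.degrees(np.arctan2(d[1],d[0]))-90)
```

```text
[[0.4963 0.2239 0.018 ]
 [0.494  0.3473 0.018 ]]
91.05379339333929
t29.35 p [0.497  0.2277 0.0618] jaw 2.7 w 0.0183 shift [ 0.1588  0.0287 -0.0062] turn 0.0544 (units of30) j7 -0.93
```

apply_moves(moves="0.6 0 0.029 -0.006 0.05; 0.6 0.08 0.029 -0.006 0.05; 0.6 0.16 0.029 -0.006 0.05; 0.6 0.16 0.029 -0.006 0.05; 0.85 0.16 0.029 -0.006 0.05")

```text
time_s: 29.98
tool_pos: [0.4964, 0.2361, 0.0142]
tcp_rot: [-0.244, 1.538, -0.223]
force: [-1.4, -2.0, 11.3]
gripper_width: 0.0176
```

apply_moves(moves="0.9 0 0 0 0; 0.9 0 0 0 0; 0.9 -0.05 0 0 0; 0.9 -0.1 0 0 0; 0.9 -0.1 0 0 0")

```text
time_s: 30.6
tool_pos: [0.4965, 0.237, 0.0461]
tcp_rot: [-0.181, 1.535, -0.16]
force: [0.3, 1.7, -1.1]
gripper_width: 0.0175
```

apply_moves(moves="0.8 0 0 0 0; 0.798 0 0 0 0; 0.796 0 0 0 0; 0.795 0 0 0 0")

```text
time_s: 31.1
tool_pos: [0.4963, 0.237, 0.0458]
tcp_rot: [-0.187, 1.535, -0.167]
force: [0.2, 0.7, 0.4]
gripper_width: 0.0173
```

```bash
python3 look.py c3
```

```text
[0.4963 0.237  0.0458] 0.01727095388982591 [-0.187  1.535 -0.167] [0.21 0.7  0.39] t 31.1
```

View pics/c3.png

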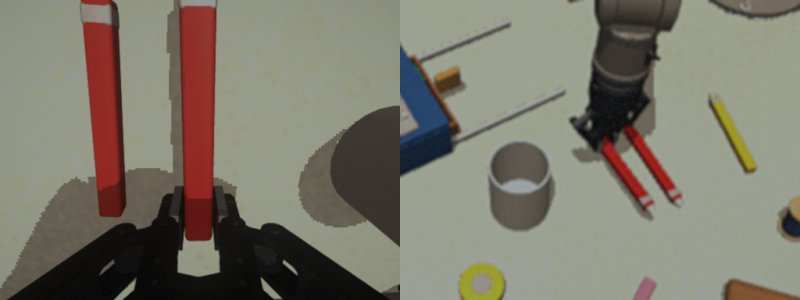

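apply_moves(moves="0.7945 0 0 0 0; 0.794 0 0 0 0; 0.7935 0 0 0 0; 0.793 0 0 0 0")

```text
time_s: 31.7
tool_pos: [0.4964, 0.237, 0.0459]
tcp_rot: [-0.186, 1.535, -0.165]
force: [0.3, 0.0, -0.8]
gripper_width: 0.0179
```

```bash
python3 look.py c4
```

```text
[0.4964 0.237  0.0459] 0.017891906718092456 [-0.186  1.535 -0.165] [ 0.35  0.04 -0.81] t 31.7
```

View pics/c4.png

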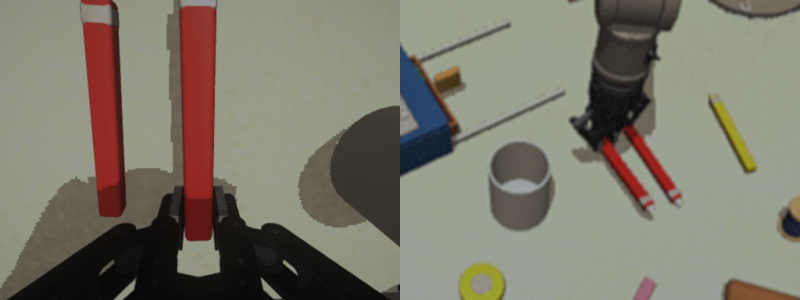

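apply_moves(moves="0.7926 0 0 0 0; 0.7922 0 0 0 0")

```text
time_s: 32.05
tool_pos: [0.4964, 0.237, 0.0459]
tcp_rot: [-0.185, 1.535, -0.165]
force: [-0.3, -0.2, 0.2]
gripper_width: 0.0178
```

```bash
python3 look.py c5
```

```text
[0.4964 0.237  0.0459] 0.01782146119736653 [-0.185  1.535 -0.165] [-0.3  -0.16  0.2 ] t 32.05
```

View pics/c5.png

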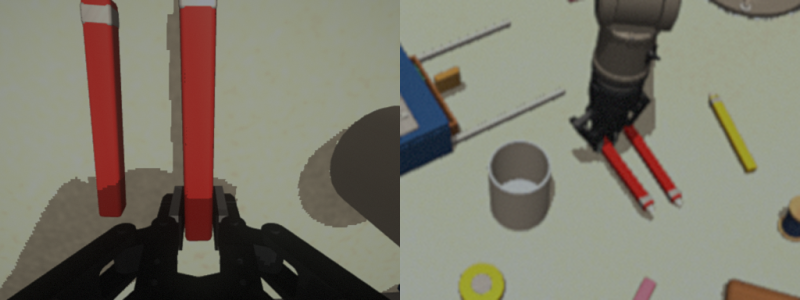

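apply_moves(moves="0.7918 0 0 0 0; 0.7914 0 0 0 0; 0.791 0 0 0 0")

```text
time_s: 32.52
tool_pos: [0.4964, 0.237, 0.046]
tcp_rot: [-0.184, 1.535, -0.164]
force: [1.1, 0.5, -0.9]
gripper_width: 0.0177
```

```bash
python3 look.py c6
```

```text
[0.4964 0.237  0.046 ] 0.01773946897106861 [-0.184  1.535 -0.164] [ 1.07  0.5  -0.9 ] t 32.525
```

View pics/c6.png

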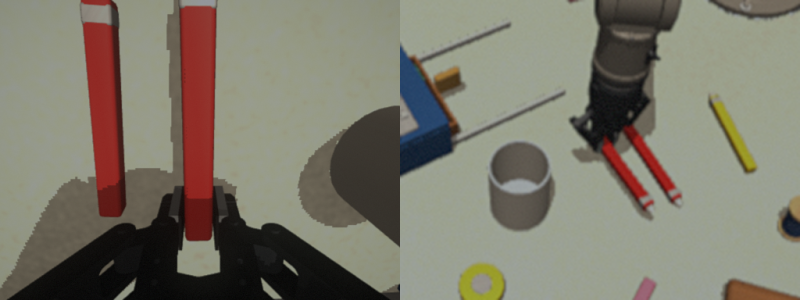

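apply_moves(moves="0.7905 0 0 0 0; 0.79 0 0 0 0; 0.7895 0 0 0 0")

```text
time_s: 33.0
tool_pos: [0.4964, 0.237, 0.046]
tcp_rot: [-0.185, 1.535, -0.165]
force: [0.5, -0.4, -0.2]
gripper_width: 0.0179
```

```bash
python3 look.py c7
```

```text
[0.4964 0.237  0.046 ] 0.01794382304716642 [-0.185  1.535 -0.165] [ 0.47 -0.36 -0.17] t 33.0
```

View pics/c7.png

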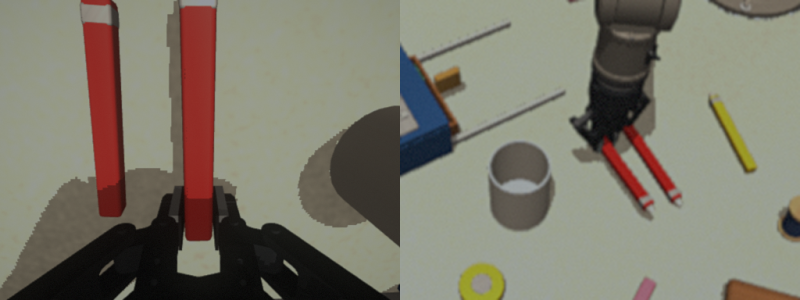

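apply_moves(moves="0.7893 0 0 0 0; 0.7893 0 0 0 0; 0.789 0 0 0 0")

```text
time_s: 33.48
tool_pos: [0.4964, 0.237, 0.046]
tcp_rot: [-0.184, 1.535, -0.163]
force: [0.5, -0.0, -0.2]
gripper_width: 0.0177
```

```bash
python3 look.py c8
```

```text
[0.4964 0.237  0.046 ] 0.017679189569454475 [-0.184  1.535 -0.163] [ 0.5  -0.02 -0.21] t 33.475
```

View pics/c8.png

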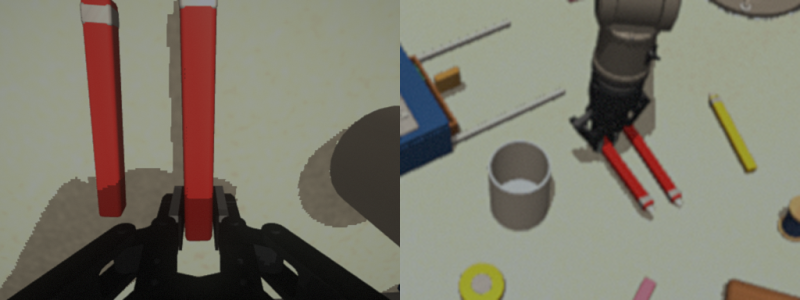

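apply_moves(moves="0.7886 0 0 0 0; 0.7883 0 0 0 0")

```text
time_s: 33.83
tool_pos: [0.4964, 0.237, 0.046]
tcp_rot: [-0.184, 1.535, -0.163]
force: [0.3, -0.4, -0.2]
gripper_width: 0.0181
```

```bash
python3 look.py c9
```

```text
[0.4964 0.237  0.046 ] 0.018108417053558663 [-0.184  1.535 -0.163] [ 0.25 -0.44 -0.19] t 33.825
```

View pics/c9.png

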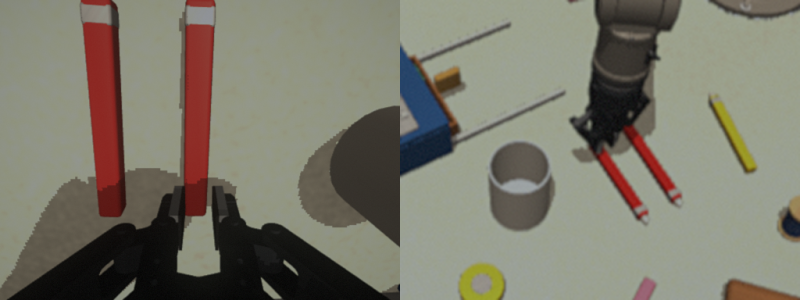

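```bash
python3 - <<'E'
from seg import *
ci,M=cam('top')
im=cv2.imread('pics/a_top.png')
# overlay candidate rim circles
c=np.array([.648,.257]); 
big=cv2.resize(im[110:200,160:230],(700,900),interpolation=cv2.INTER_CUBIC)
t=np.linspace(0,2*np.pi,80)
for (cx,cy),col in(((.648,.257),(0,0,255)),((.645,.262),(0,255,0))):
  for r,z in((.045,.11),(.041,.11),(.045,0)):
    P=np.c_[cx+r*np.cos(t),cy+r*np.sin(t),np.full(80,z)]
    uv=(proj(P,ci,M)-[160,110]+.5)*10
    cv2.polylines(big,[uv.astype(np.int32)],True,col,1)
cv2.imwrite('pics/pot.png',big[200:800,:])
E
python3 look.py c10
```

```text
[0.4964 0.237  0.046 ] 0.01791737682522712 [-0.183  1.535 -0.163] [-0.63 -0.54 -0.95] t 33.925
```

View pics/pot.png

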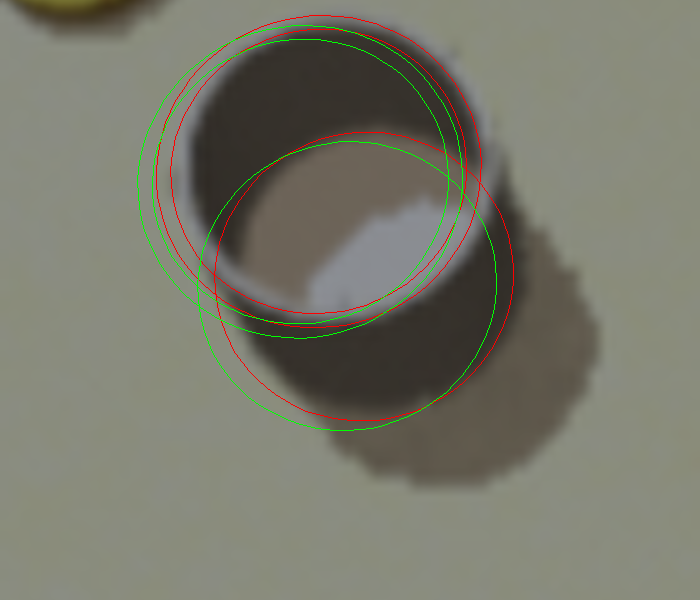

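Run:
```python
from seg import *
im,ci,M=grab('wrist','pics/w25.png')
im2=im
W=back([(251,270),(254,100)],.018,ci,M);print(W.round(4))
```

```text
[[0.4962 0.2164 0.018 ]
 [0.496  0.3147 0.018 ]]
```

View pics/w25.png

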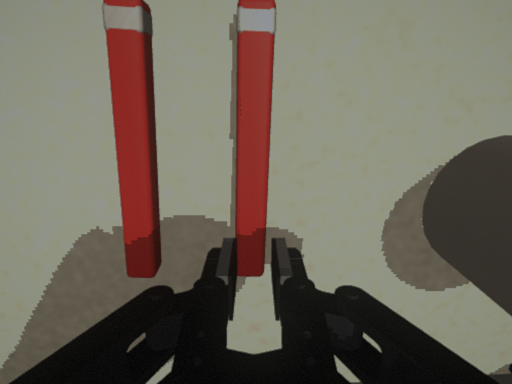

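apply_moves(moves="0.65 0 0 0 0; 0.65 0.06 0 0 0; 0.65 0.105 0 0 0; 0.65 0.105 0 0 0; 0.85 0.105 0 0 0", grip_force=40)

```text
time_s: 34.7
tool_pos: [0.4974, 0.2369, 0.0143]
tcp_rot: [-0.192, 1.536, -0.171]
force: [-0.2, 0.6, -0.2]
gripper_width: 0.0169
```

apply_moves(moves="0.95 0 0 0 0; 0.95 0 0 0 0; 0.95 -0.15 0 0 0; 0.95 -0.3 0 0 0; 0.95 -0.45 0 0 0")

```text
time_s: 35.33
tool_pos: [0.4925, 0.2376, 0.1507]
tcp_rot: [-0.189, 1.536, -0.168]
force: [0.8, 1.4, 0.3]
gripper_width: 0.0168
```

```bash
python3 look.py c11
python3 - <<'E'
from seg import *
im,ci,M=grab('wrist','pics/w26.png')
go(.649,.148,.16,0)
E
```

```text
[0.4925 0.2376 0.1507] 0.016759827530959493 [-0.189  1.536 -0.168] [0.76 1.38 0.27] t 35.325
t35.48 p [0.4942 0.2386 0.1519] jaw 1.2 w 0.0172 shift [-0.0053 -0.3125  0.5105] turn 0.0389 (units of30) j7 -0.88
```

View pics/w26.png

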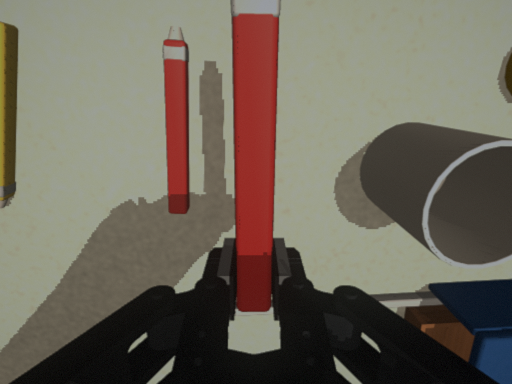

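apply_moves(moves="0.95 -0.06 -0.1 0.05 0; 0.95 -0.06 -0.2 0.2 0.04; 0.95 -0.06 -0.3 0.35 0.04; 0.95 -0.06 -0.33 0.5 0.04; 0.95 -0.06 -0.33 0.51 0.04")

```text
time_s: 36.1
tool_pos: [0.6505, 0.1402, 0.1745]
tcp_rot: [-0.119, 1.531, -0.124]
force: [-0.7, 0.2, -1.5]
gripper_width: 0.017
```

```bash
python3 look.py c12
python3 - <<'E'
from seg import *
im,ci,M=grab('wrist','pics/w27.png')
go(.649,.150,.128,0)
E
```

```text
[0.6505 0.1402 0.1745] 0.01696532441018458 [-0.119  1.531 -0.124] [-0.74  0.25 -1.48] t 36.1
t36.25 p [0.6468 0.1434 0.1751] jaw 0.0 w 0.0170 shift [0.157  0.0225 0.0015] turn 0.0013 (units of30) j7 -0.60
```

View pics/w27.png

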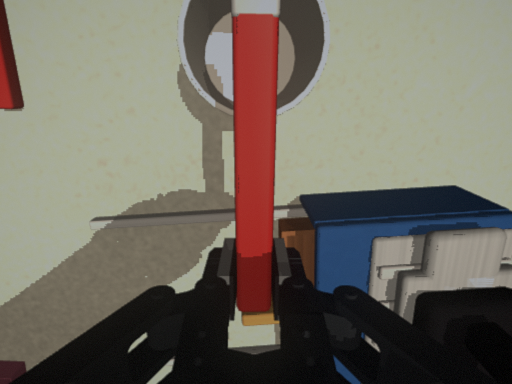

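Run:
```python
from seg import *
ci=manip.camera_info('wrist')
T=np.eye(4);T[:3,:3]=Ro.from_euler('xyz',[-0.357,1.543,-0.365]).as_matrix();T[:3,3]=[.4956,.2387,.201];M=T@ci['hand_eye']
im=cv2.imread('pics/w21.png');cv2.imwrite('pics/w21d.png',cv2.resize(im[25:205,160:280],(533,800),interpolation=cv2.INTER_CUBIC)[:600])
cv2.imwrite('pics/w21d2.png',cv2.resize(im[25:85,160:280],(800,400),interpolation=cv2.INTER_CUBIC))
cv2.imwrite('pics/w21d3.png',cv2.resize(im[165:205,160:280],(800,267),interpolation=cv2.INTER_CUBIC))
for p in([(241,34),(242,62),(251,187),(251,193)],):
    print('z18',back(p,.018,ci,M).round(4),'z9',back(p,.009,ci,M)[0].round(4))
ci,M=cam('wrist')
print('rim near',back([(257,117)],.11,ci,M).round(4),'LR',back([(180,42),(328,42)],.11,ci,M).round(4))
for z in(.175,.179,.183): print('band',back([(255,13)],z,ci,M).round(4))
```

```text
z18 [[0.4897 0.3696 0.018 ]
 [0.4901 0.3457 0.018 ]
 [0.4974 0.2207 0.018 ]
 [0.4973 0.2139 0.018 ]] z9 [0.4896 0.3709 0.009 ]
rim near [[0.6513 0.2099 0.11  ]] LR [[0.6064 0.2523 0.11  ]
 [0.693  0.2529 0.11  ]]
band [[0.6472 0.2537 0.175 ]]
band [[0.6471 0.2528 0.179 ]]
band [[0.6469 0.252  0.183 ]]
```

View pics/w21d2.png

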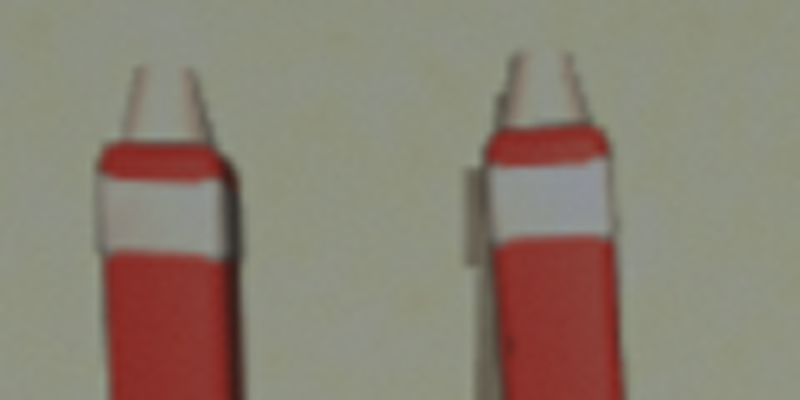

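View pics/w21d3.png

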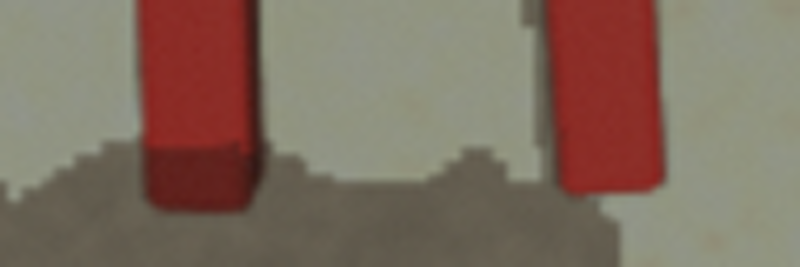

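Run:
```python
from seg import *
go(.496,.237,.10,0)
```

```text
t36.25 p [0.6468 0.1434 0.1751] jaw 0.0 w 0.0170 shift [ 0.2301  0.3131 -0.5114] turn 0.0013 (units of30) j7 -0.60
```

apply_moves(moves="0.95 0 0 -0.2 0; 0.95 0 0.1 -0.35 0; 0.95 0 0.2 -0.51 0; 0.95 0.1 0.31 -0.51 0; 0.95 0.23 0.31 -0.51 0")

```text
time_s: 36.88
tool_pos: [0.4946, 0.2403, 0.1007]
tcp_rot: [-0.029, 1.531, -0.022]
force: [-0.2, -1.1, -1.0]
gripper_width: 0.0174
```

```bash
python3 look.py c13
python3 - <<'E'
from seg import *
go(.496,.237,.0145,0)
E
```

```text
[0.4946 0.2403 0.1007] 0.017383862656261476 [-0.029  1.531 -0.022] [-0.2  -1.09 -0.98] t 36.875
t36.98 p [0.4923 0.2352 0.0967] jaw 0.2 w 0.0167 shift [0.2743 0.008  0.0041] turn 0.0079 (units of30) j7 -0.95
```

View pics/c13.png

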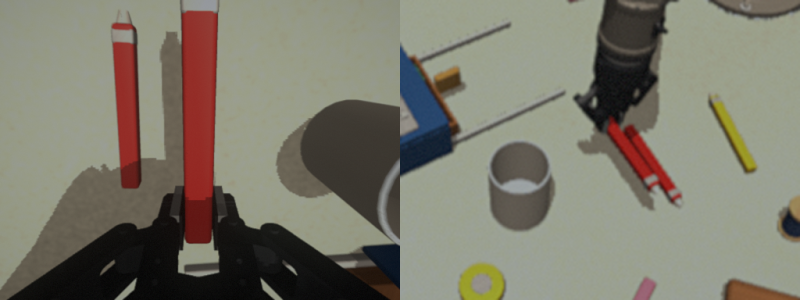

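apply_moves(moves="0.95 0.1 0.005 0.004 0.01; 0.95 0.2 0.005 0.004 0.01; 0.95 0.265 0.005 0.004 0.01; 0.95 0.268 0.005 0.004 0.01; 0.7 0.268 0.005 0.004 0.01")

```text
time_s: 37.6
tool_pos: [0.4965, 0.2366, 0.0175]
tcp_rot: [-0.211, 1.538, -0.213]
force: [0.7, 0.4, 0.5]
gripper_width: 0.0259
```

apply_moves(moves="0.65 0 0 0 0; 0.65 0 0.03 0 0; 0.65 0 0.055 0 0; 0.65 0 0.058 0 0; 0.85 0 0.058 0 0")

```text
time_s: 38.22
tool_pos: [0.4965, 0.2545, 0.0176]
tcp_rot: [-0.201, 1.538, -0.202]
force: [-0.8, 1.3, 0.1]
gripper_width: 0.0167
```

apply_moves(moves="0.95 0 0 0 0; 0.95 0 0 0 0; 0.95 -0.15 0 0 0; 0.95 -0.35 0 0 0; 0.95 -0.5 0 0 0")

```text
time_s: 38.85
tool_pos: [0.4918, 0.2554, 0.1695]
tcp_rot: [-0.187, 1.537, -0.188]
force: [0.5, 0.4, 0.2]
gripper_width: 0.0165
```

```bash
python3 look.py c14
python3 - <<'E'
from seg import *
im,ci,M=grab('wrist','pics/w28.png')
go(.65,.33,.17,0)
E
```

```text
[0.4918 0.2554 0.1695] 0.0165443434334171 [-0.187  1.537 -0.188] [0.51 0.4  0.2 ] t 38.85
t39.00 p [0.493  0.2559 0.1698] jaw -0.1 w 0.0169 shift [0.0174 0.2477 0.5227] turn -0.0027 (units of30) j7 -0.91
```

View pics/w28.png

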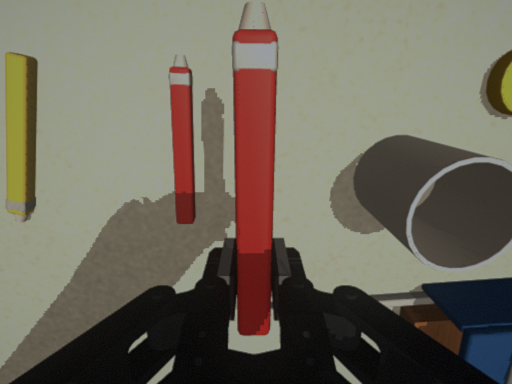

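apply_moves(moves="0.95 -0.05 0.1 0.05 0; 0.95 -0.05 0.2 0.15 0; 0.95 -0.05 0.25 0.3 0; 0.95 -0.03 0.23 0.45 0; 0.95 0 0.225 0.52 0")

```text
time_s: 39.62
tool_pos: [0.6511, 0.3212, 0.1724]
tcp_rot: [-0.205, 1.535, -0.209]
force: [-0.3, 0.4, -0.7]
gripper_width: 0.0166
```

apply_moves(moves="0.95 0 0 0 0")

```text
time_s: 39.75
tool_pos: [0.6514, 0.3194, 0.1689]
tcp_rot: [-0.305, 1.538, -0.311]
force: [-1.2, 0.3, -0.1]
gripper_width: 0.0167
```

```bash
python3 look.py c15
python3 - <<'E'
from seg import *
im,ci,M=grab('wrist','pics/w29.png')
go(.65,.323,.130,0)
E
```

```text
[0.6514 0.3194 0.1689] 0.016729946212413548 [-0.305  1.538 -0.311] [-1.24  0.27 -0.13] t 39.75
t39.90 p [0.6495 0.3213 0.1712] jaw -0.2 w 0.0169 shift [ 0.1372  0.0066 -0.003 ] turn -0.0052 (units of30) j7 -0.85
```

View pics/w29.png

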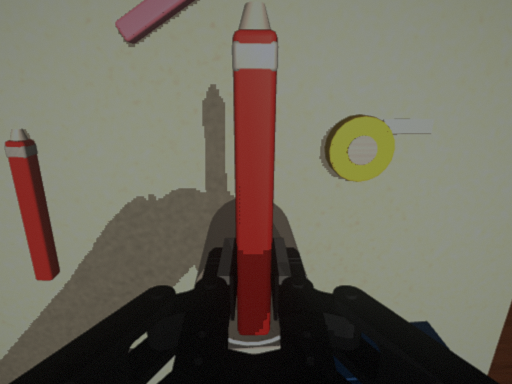

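View pics/c15.png

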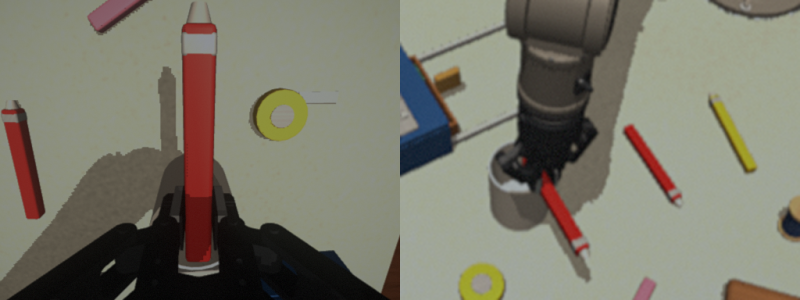

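apply_moves(moves="0.95 0.07 0.006 0 0; 0.95 0.13 0.006 0 0; 0.95 0.15 0.006 0 0; 0.95 0.17 0.006 0 0; 0.95 0.17 0.006 0 0", grip_force=20)

```text
time_s: 40.52
tool_pos: [0.6502, 0.325, 0.1212]
tcp_rot: [-0.172, 1.538, -0.174]
force: [-2.4, 2.9, 6.2]
gripper_width: 0.017
```

```bash
python3 look.py c16
```

```text
[0.6502 0.325  0.1212] 0.016957075134583856 [-0.172  1.538 -0.174] [-2.45  2.92  6.2 ] t 40.525
```

View pics/c16.png

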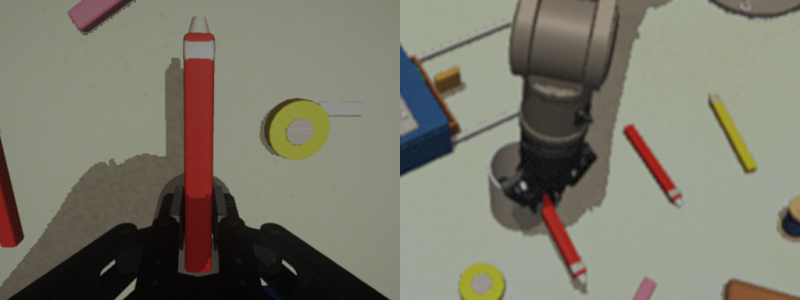

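apply_moves(moves="0.95 0.02 0 0 0; 0.95 0.035 0 0 0; 0.95 0.05 0 0 0; 0.95 0.065 0 0 0; 0.95 0.075 0 0 0")

```text
time_s: 41.25
tool_pos: [0.6512, 0.3285, 0.1016]
tcp_rot: [-0.019, 1.535, -0.019]
force: [-3.5, 4.1, 14.2]
gripper_width: 0.0169
```

```bash
python3 look.py c17
```

```text
[0.6512 0.3285 0.1016] 0.016929803312671375 [-0.019  1.535 -0.019] [-3.53  4.12 14.23] t 41.25
```

View pics/c17.png

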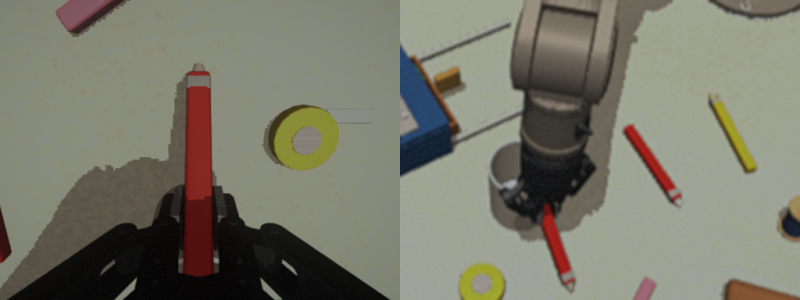

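apply_moves(moves="0.95 0.01 -0.01 0 0; 0.95 0.02 -0.02 0 0; 0.95 0.02 -0.03 0 0; 0.95 0.03 -0.04 0 0; 0.95 0.03 -0.04 0 0")

```text
time_s: 41.98
tool_pos: [0.6519, 0.3272, 0.097]
tcp_rot: [0.344, 1.526, 0.35]
force: [-0.2, 16.0, 11.2]
gripper_width: 0.017
```

```bash
python3 look.py c18
```

```text
[0.6519 0.3272 0.097 ] 0.01698540965829727 [0.344 1.526 0.35 ] [-0.19 15.97 11.18] t 41.975
```

View pics/c18.png

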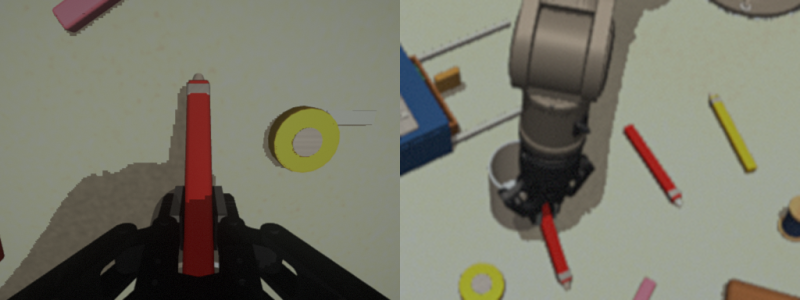

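Run:
```python
from seg import *
ci,M=cam('wrist'); s,p,R=pose(); im=grab('wrist','pics/w30.png')[0]
for th in range(20,75,5):
    t=np.radians(th); P=p+np.array([0,0,-.004])+.116*np.array([0,np.cos(t),-np.sin(t)])+ .0*R[:,0]
    print(th,proj(P,ci,M).round(1),P.round(3))
```

```text
20 [[251.3  38.5]] [0.652 0.436 0.053]
25 [[250.7  49.3]] [0.652 0.432 0.044]
30 [[250.2  60.2]] [0.652 0.428 0.035]
35 [[249.7  71.2]] [0.652 0.422 0.026]
40 [[249.3  82.4]] [0.652 0.416 0.018]
45 [[249.   93.5]] [0.652 0.409 0.011]
50 [[248.7 104.6]] [0.652 0.402 0.004]
55 [[248.5 115.7]] [ 0.652  0.394 -0.002]
60 [[248.3 126.7]] [ 0.652  0.385 -0.007]
65 [[248.1 137.8]] [ 0.652  0.376 -0.012]
70 [[248.  148.8]] [ 0.652  0.367 -0.016]
```

View pics/w30.png

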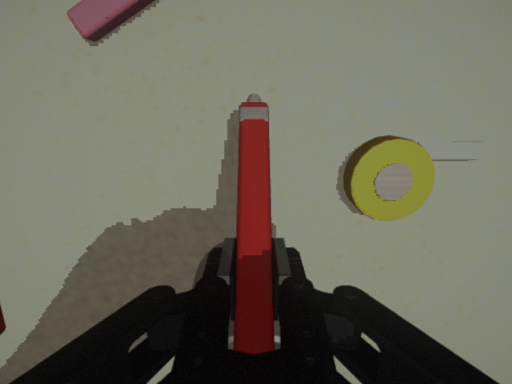

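apply_moves(moves="0.95 -0.03 0.03 0 0; 0.95 -0.15 0.04 0 0; 0.95 -0.3 0.02 0 0; 0.95 -0.42 0 0 0; 0.95 -0.42 0 0 0", grip_force=35)

```text
time_s: 42.75
tool_pos: [0.6479, 0.3254, 0.2263]
tcp_rot: [0.341, 1.52, 0.345]
force: [0.3, -0.3, -0.6]
gripper_width: 0.0171
```

```bash
python3 look.py c19;python3 - <<'E'
from seg import *
go(.650,.198,.225,0)
E
```

```text
[0.6479 0.3254 0.2263] 0.017085053249640533 [0.341 1.52  0.345] [ 0.26 -0.26 -0.63] t 42.75
t42.85 p [0.6462 0.3247 0.2222] jaw 0.3 w 0.0168 shift [-0.0147 -0.4221  0.0106] turn 0.0104 (units of30) j7 -0.82
```

View pics/c19.png

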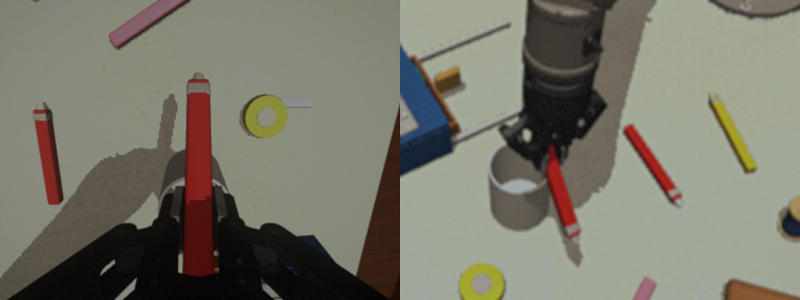

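apply_moves(moves="0.95 -0.06 -0.02 0 0; 0.95 -0.06 -0.15 0.01 0; 0.95 -0.06 -0.28 0.01 0; 0.95 -0.06 -0.42 0.01 0.01; 0.95 -0.04 -0.42 0.01 0.01")

```text
time_s: 43.48
tool_pos: [0.6508, 0.1928, 0.2325]
tcp_rot: [0.252, 1.527, 0.246]
force: [0.5, 0.7, -0.4]
gripper_width: 0.0168
```

apply_moves(moves="0.95 0 0 0 0")

```text
time_s: 43.6
tool_pos: [0.6501, 0.1932, 0.2319]
tcp_rot: [0.267, 1.529, 0.262]
force: [-0.9, 0.7, -1.1]
gripper_width: 0.0168
```

```bash
python3 look.py c20;python3 - <<'E'
from seg import *
grab('wrist','pics/w31.png')
go(.650,.198,.165,0)
E
```

```text
[0.6501 0.1932 0.2319] 0.016766893152920372 [0.267 1.529 0.262] [-0.88  0.71 -1.06] t 43.6
t43.75 p [0.6506 0.1938 0.2325] jaw -0.3 w 0.0168 shift [ 0.2248  0.0115 -0.0113] turn -0.0103 (units of30) j7 -0.65
```

View pics/w31.png

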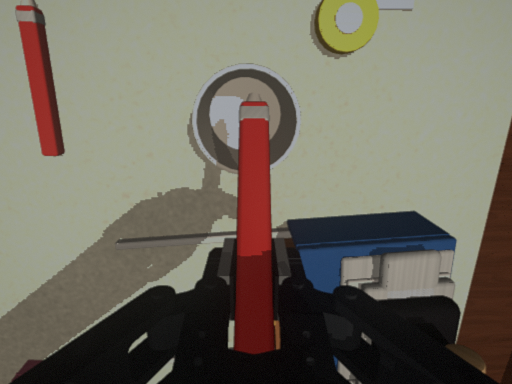

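View pics/c20.png

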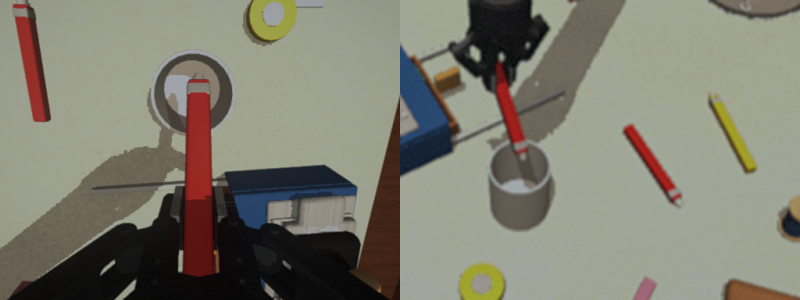

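apply_moves(moves="0.95 0.06 0.01 -0.02 0; 0.95 0.13 0.01 -0.025 0; 0.95 0.19 0.01 -0.025 0; 0.95 0.225 0.01 -0.025 0; 0.95 0.225 0.01 -0.025 0")

```text
time_s: 44.38
tool_pos: [0.6455, 0.1973, 0.1635]
tcp_rot: [0.261, 1.53, 0.256]
force: [-0.3, 0.4, -0.7]
gripper_width: 0.017
```

```bash
python3 look.py c21;python3 - <<'E'
from seg import *
go(.648,.25,.165,0)
E
```

```text
[0.6455 0.1973 0.1635] 0.016979382746314126 [0.261 1.53  0.256] [-0.27  0.37 -0.71] t 44.375
t44.48 p [0.6463 0.1978 0.1652] jaw -0.3 w 0.0168 shift [0.0028 0.1741 0.0047] turn -0.0105 (units of30) j7 -0.70
```

View pics/c21.png

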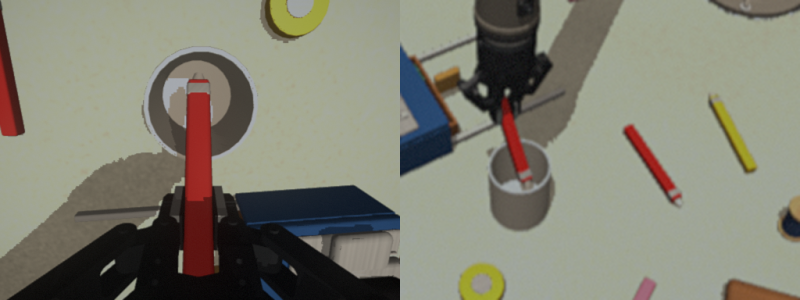

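apply_moves(moves="0.95 0 0.05 0 0; 0.95 0 0.09 0 0; 0.95 0 0.12 0 0; 0.95 0 0.15 0 0; 0.95 0 0.17 0 0", grip_force=20)

```text
time_s: 45.1
tool_pos: [0.6475, 0.2468, 0.1666]
tcp_rot: [0.164, 1.527, 0.157]
force: [-0.8, -7.5, 4.6]
gripper_width: 0.017
```

```bash
python3 look.py c22
```

```text
[0.6475 0.2468 0.1666] 0.016988243628880188 [0.164 1.527 0.157] [-0.77 -7.48  4.65] t 45.1
```

View pics/c22.png

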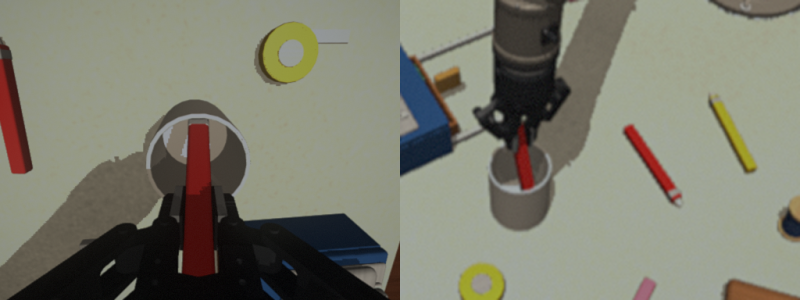

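apply_moves(moves="0.95 0.02 0.02 0 0; 0.95 0.05 0.03 0 0; 0.95 0.08 0.03 0 0; 0.95 0.1 0.03 0 0; 0.95 0.1 0.03 0 0")

```text
time_s: 45.82
tool_pos: [0.6489, 0.2559, 0.1363]
tcp_rot: [0.125, 1.527, 0.119]
force: [0.5, -5.5, -2.4]
gripper_width: 0.0166
```

```bash
python3 look.py c23
```

```text
[0.6489 0.2559 0.1363] 0.01661052845710007 [0.125 1.527 0.119] [ 0.51 -5.53 -2.42] t 45.825
```

View pics/c23.png

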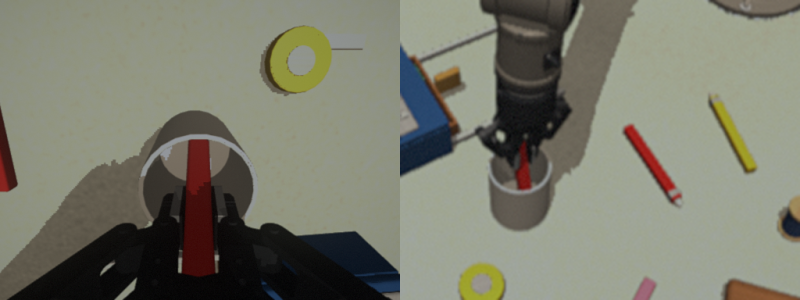

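apply_moves(moves="0.8 0 0 0 0; 0.6 0 0 0 0; 0.5 0 0 0 0; 0.5 0 0 0 0")

```text
time_s: 46.42
tool_pos: [0.6488, 0.2574, 0.137]
tcp_rot: [0.177, 1.526, 0.171]
force: [-0.4, 0.7, 0.4]
gripper_width: 0.0424
```

apply_moves(moves="0.5 -0.1 0 0 0; 0.5 -0.3 0 0 0; 0.5 -0.45 0 0 0; 0.5 -0.45 0 0 -0.3; 0.5 -0.45 -0.1 0 -0.3")

```text
time_s: 47.05
tool_pos: [0.6419, 0.2298, 0.2729]
tcp_rot: [0.082, 1.524, 0.24]
force: [0.3, -1.4, -0.5]
gripper_width: 0.0426
```

```bash
python3 look.py c24
```

```text
[0.6419 0.2298 0.2729] 0.04263230414225239 [0.082 1.524 0.24 ] [ 0.33 -1.38 -0.47] t 47.05
```

View pics/c24.png

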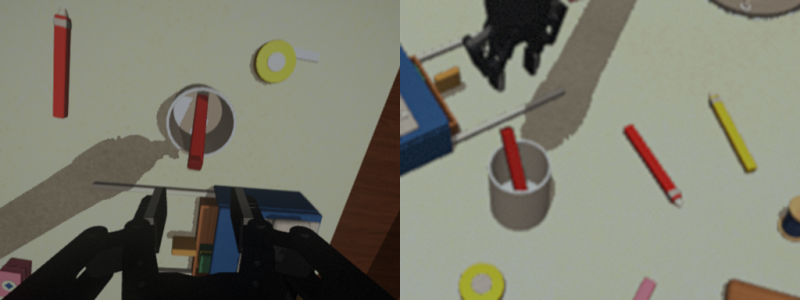

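Run:
```python
from seg import *
go(.435,.255,.13,-2)
```

```text
t47.15 p [0.6437 0.2227 0.2716] jaw 8.5 w 0.0426 shift [ 0.4408  0.2096 -0.6927] turn 0.3490 (units of30) j7 -0.54
```

apply_moves(moves="0.5 0 0.05 -0.18 0.1; 0.5 0 0.1 -0.36 0.3; 0.55 0.1 0.15 -0.5 0.35; 0.6 0.25 0.2 -0.65 0.35; 0.6 0.3 0.21 -0.69 0.35")

```text
time_s: 47.78
tool_pos: [0.4299, 0.2554, 0.1704]
tcp_rot: [0.126, 1.528, 0.094]
force: [0.4, 0.4, 0.5]
gripper_width: 0.034
```

apply_moves(moves="0.6 0 0 0 0")

```text
time_s: 47.9
tool_pos: [0.4283, 0.2558, 0.1697]
tcp_rot: [0.109, 1.53, 0.08]
force: [0.0, 0.3, -0.2]
gripper_width: 0.0341
```

Run:
```python
from seg import *
im,ci,M=grab('wrist','pics/w32.png')
go(.435,.255,.05,-2)
```

```text
t47.95 p [0.4293 0.2561 0.1705] jaw -1.7 w 0.0342 shift [ 0.402  -0.0051  0.0025] turn 0.0091 (units of30) j7 -0.99
```

View pics/w32.png

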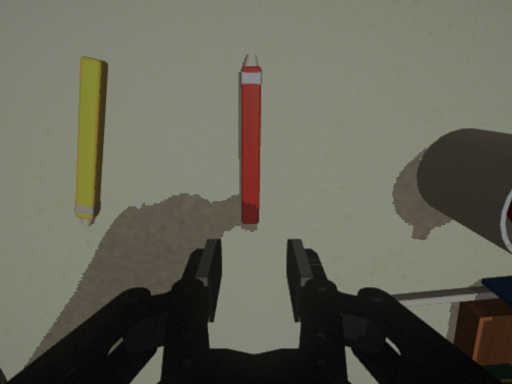

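Run:
```python
from seg import *
ci,M=cam('wrist')
T=back([(251,56)],.009,ci,M)[0]; B=back([(250,223)],.0,ci,M)[0]; Bt=back([(250,216)],.018,ci,M)[0]
print(T.round(4),B.round(4),Bt.round(4)); d=(B-T)[:2];L=np.linalg.norm(d);print(L); a=np.degrees(np.arctan2(-d[1],-d[0]));print(a)
P=T[:2]+d/L*.117; print(P); go(P[0],P[1],.05,a-90)
```

```text
[0.437  0.3687 0.009 ] [0.4308 0.204  0.    ] [0.4308 0.2196 0.018 ]
0.16482375240561564
87.84293505833227
[0.43261267 0.25176899]
t47.95 p [0.4293 0.2561 0.1705] jaw -1.7 w 0.0342 shift [ 0.4017 -0.0161 -0.0051] turn 0.0143 (units of30) j7 -0.99
```

apply_moves(moves="0.6 0.2 -0.01 -0.005 0.01; 0.6 0.4 -0.012 -0.005 0.01; 0.6 0.48 -0.012 -0.005 0.01; 0.6 0.507 -0.012 -0.006 0.01; 0.6 0.51 -0.012 -0.006 0.01")

```text
time_s: 48.58
tool_pos: [0.435, 0.2539, 0.0183]
tcp_rot: [0.155, 1.527, 0.119]
force: [-0.6, -0.2, 0.7]
gripper_width: 0.0344
```

```bash
python3 look.py d1; python3 -c "
from h import *
go(.4325,.253,.0165,-2)"
```

```text
[0.435  0.2539 0.0183] 0.034427810816261076 [0.155 1.527 0.119] [-0.57 -0.25  0.66] t 48.575
t48.67 p [0.435  0.2539 0.0188] jaw -2.1 w 0.0341 shift [ 0.0074 -0.0033 -0.0084] turn -0.0019 (units of30) j7 -1.23
```

View pics/d1.png

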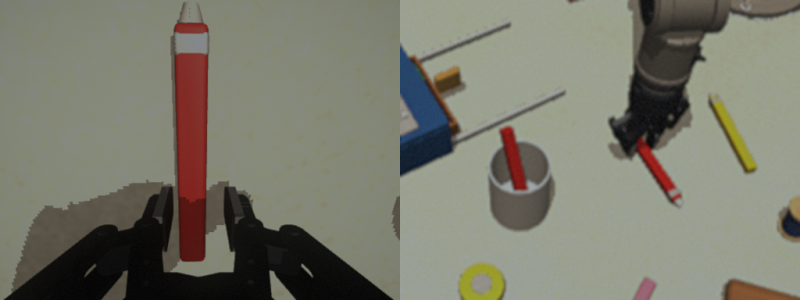

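apply_moves(moves="0.6 0.005 0 -0.015 0; 0.7 0.005 0 -0.015 0; 0.85 0.005 0 -0.015 0; 0.95 0.005 0 -0.015 0; 0.95 0.005 0 -0.015 0", grip_force=40)

```text
time_s: 49.3
tool_pos: [0.4307, 0.2542, 0.0179]
tcp_rot: [0.158, 1.526, 0.122]
force: [-1.9, -1.7, 6.6]
gripper_width: 0.0169
```

apply_moves(moves="0.95 0 0 0 0; 0.95 -0.1 0 0 0; 0.95 -0.25 0 0 0; 0.95 -0.4 0 0 0; 0.95 -0.52 0 0 0")

```text
time_s: 49.92
tool_pos: [0.4238, 0.2534, 0.1754]
tcp_rot: [0.165, 1.525, 0.129]
force: [-0.0, -0.0, -0.4]
gripper_width: 0.0173
```

```bash
python3 look.py d2; python3 -c "
from h import *
go(.65,.322,.172,0)"
```

```text
[0.4238 0.2534 0.1754] 0.017306527079990922 [0.165 1.525 0.129] [-0.02 -0.03 -0.41] t 49.925
t50.02 p [0.4255 0.2548 0.1774] jaw -2.1 w 0.0172 shift [0.0578 0.2504 0.7379] turn -0.0694 (units of30) j7 -1.00
```

View pics/d2.png

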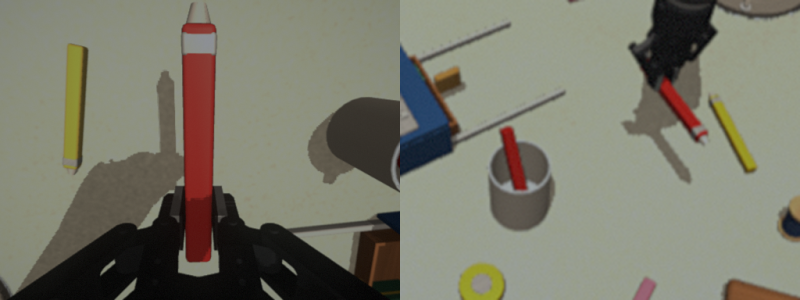

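apply_moves(moves="0.95 -0.03 0.12 0.1 0; 0.95 -0.03 0.24 0.27 0; 0.95 0 0.28 0.44 -0.03; 0.95 0.02 0.28 0.6 -0.07; 0.95 0.03 0.27 0.73 -0.07")

```text
time_s: 50.65
tool_pos: [0.6488, 0.3274, 0.1782]
tcp_rot: [0.146, 1.521, 0.147]
force: [-0.5, 0.8, 0.3]
gripper_width: 0.0167
```

apply_moves(moves="0.95 0 0 0 0; 0.95 0 0 0 0")

```text
time_s: 50.9
tool_pos: [0.6477, 0.3274, 0.1766]
tcp_rot: [0.138, 1.524, 0.139]
force: [-1.0, -0.1, -0.8]
gripper_width: 0.0168
```

```bash
python3 look.py d3; python3 -c "
from h import *
go(.65,.323,.130,0)"
```

```text
[0.6477 0.3274 0.1766] 0.016784387418815546 [0.138 1.524 0.139] [-0.99 -0.11 -0.78] t 50.9
t51.00 p [0.6473 0.3281 0.1778] jaw 0.1 w 0.0169 shift [ 0.1595 -0.0183  0.0015] turn 0.0043 (units of30) j7 -0.87
```

View pics/d3.png

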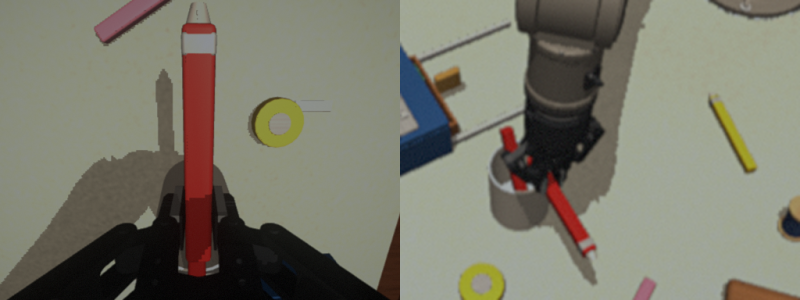

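apply_moves(moves="0.95 0.08 -0.014 0 0; 0.95 0.15 -0.014 0 0; 0.95 0.17 -0.014 0 0; 0.95 0.19 -0.014 0 0; 0.95 0.2 -0.014 0 0", grip_force=20)

```text
time_s: 51.62
tool_pos: [0.6497, 0.3271, 0.1202]
tcp_rot: [0.205, 1.52, 0.209]
force: [-5.1, 2.2, 12.2]
gripper_width: 0.0161
```

apply_moves(moves="0.95 0.02 0 0 0; 0.95 0.035 0 0 0; 0.95 0.05 0 0 0; 0.95 0.06 0 0 0; 0.95 0.075 0 0 0")

```text
time_s: 52.25
tool_pos: [0.6516, 0.3309, 0.1015]
tcp_rot: [0.274, 1.515, 0.279]
force: [-1.3, 3.6, 12.6]
gripper_width: 0.0166
```

```bash
python3 look.py d4
```

```text
[0.6516 0.3309 0.1015] 0.016617371214937893 [0.274 1.515 0.279] [-1.28  3.57 12.6 ] t 52.25
```

View pics/d4.png

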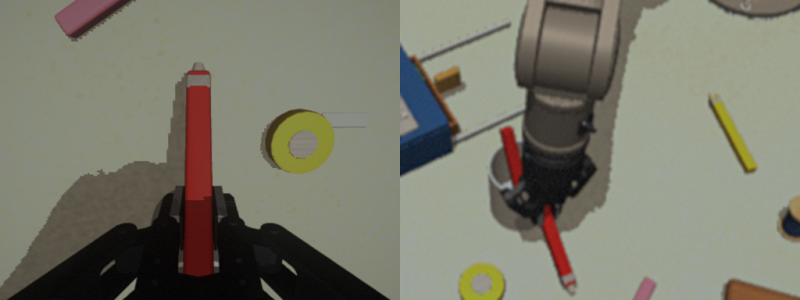

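apply_moves(moves="0.95 0.01 -0.01 0 0; 0.95 0.02 -0.02 0 0; 0.95 0.02 -0.03 0 0; 0.95 0.025 -0.03 0 0")

```text
time_s: 52.85
tool_pos: [0.6525, 0.3304, 0.0985]
tcp_rot: [0.428, 1.505, 0.438]
force: [-1.0, 8.9, 11.8]
gripper_width: 0.0166
```

apply_moves(moves="0.95 -0.03 0.03 0 0; 0.95 -0.15 0.04 0 0; 0.95 -0.3 0.05 0 0; 0.95 -0.45 0.05 -0.1 0; 0.95 -0.47 0.05 -0.25 0", grip_force=35)

```text
time_s: 53.48
tool_pos: [0.5702, 0.3423, 0.2393]
tcp_rot: [0.442, 1.498, 0.451]
force: [-1.0, 0.4, 0.1]
gripper_width: 0.0168
```

```bash
python3 look.py d5; python3 -c "
from h import *
go(.56,.266,.235,-90)"
```

```text
[0.5702 0.3423 0.2393] 0.016774756007604762 [0.442 1.498 0.451] [-1.03  0.4   0.08] t 53.475
t53.58 p [0.5641 0.3428 0.2369] jaw 0.8 w 0.0164 shift [-0.0018 -0.2559 -0.0177] turn -2.9718 (units of30) j7 -0.92
```

View pics/d5.png

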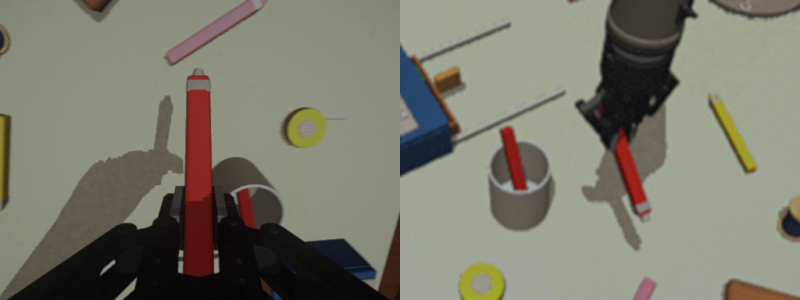

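apply_moves(moves="0.95 -0.08 0 0 0.33; 0.95 -0.08 0 0 0.66; 0.95 -0.08 0 0 1; 0.95 -0.08 0 0 1")

```text
time_s: 54.08
tool_pos: [0.5626, 0.3421, 0.2608]
tcp_rot: [0.939, 1.506, 0.433]
force: [-0.4, 2.1, 0.2]
gripper_width: 0.0173
```

apply_moves(moves="0.95 0 0 0 0.33; 0.95 0 0 0 0.66; 0.95 0 0 0 1; 0.95 0 0 0 1")

```text
time_s: 54.58
tool_pos: [0.5626, 0.3422, 0.2606]
tcp_rot: [1.451, 1.506, 0.426]
force: [0.5, 0.1, -0.3]
gripper_width: 0.0168
```

apply_moves(moves="0.95 0 0 0 0.33; 0.95 0 0 0 0.66; 0.95 0 0 0 1; 0.95 0 0 0 1")

```text
time_s: 55.08
tool_pos: [0.5625, 0.3422, 0.2604]
tcp_rot: [1.963, 1.507, 0.421]
force: [0.4, -0.1, 0.4]
gripper_width: 0.0171
```

```bash
python3 look.py d6; python3 -c "
from h import *
print(manip.sense()['joint_positions'].round(2))
go(.59,.268,.24,-90)"
```

```text
[0.5625 0.3422 0.2604] 0.017095840384237757 [1.963 1.507 0.421] [ 0.41 -0.15  0.41] t 55.075
[-0.38  0.43 -0.36  1.61  0.19  1.07 -2.34]
t55.17 p [0.5625 0.3422 0.2604] jaw -88.3 w 0.0168 shift [0.0668 0.0804 0.2516] turn 0.0565 (units of30) j7 -2.34
```

View pics/d6.png

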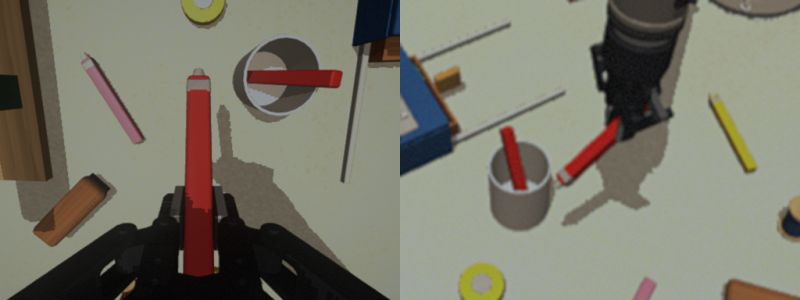

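```bash
python3 -c "
from h import *
go(.578,.270,.24,-90)"
```

```text
t55.17 p [0.5625 0.3422 0.2604] jaw -88.3 w 0.0168 shift [0.0646 0.0407 0.2437] turn 0.0565 (units of30) j7 -2.34
```

apply_moves(moves="0.95 0 0 0.1 0.05; 0.95 0 0.02 0.2 0.05; 0.95 0.02 0.04 0.24 0.05; 0.95 0.03 0.04 0.244 0.05; 0.95 0.03 0.04 0.244 0.05")

```text
time_s: 55.8
tool_pos: [0.5766, 0.271, 0.2498]
tcp_rot: [2.007, 1.507, 0.441]
force: [-0.7, 0.9, -0.3]
gripper_width: 0.0168
```

```bash
python3 look.py d7; python3 -c "
from h import *
grab('wrist','pics/w33.png')
go(.578,.270,.165,-90)"
```

```text
[0.5766 0.271  0.2498] 0.016771682427933518 [2.007 1.507 0.441] [-0.67  0.86 -0.3 ] t 55.8
t55.95 p [0.5767 0.2711 0.2504] jaw -89.7 w 0.0168 shift [ 0.2842 -0.0123  0.0114] turn 0.0111 (units of30) j7 -2.24
```

View pics/w33.png

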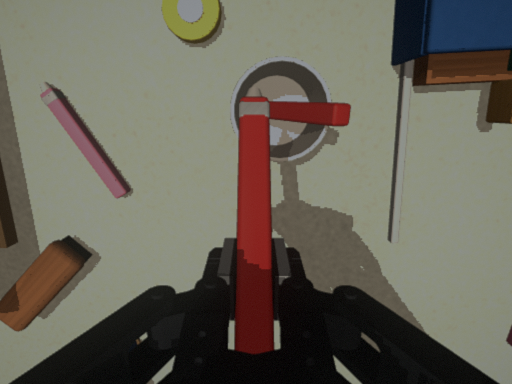

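apply_moves(moves="0.95 0.05 -0.01 0.028 0.01; 0.95 0.12 -0.01 0.028 0.01; 0.95 0.19 -0.01 0.028 0.01; 0.95 0.25 -0.012 0.028 0.01; 0.95 0.285 -0.012 0.028 0.01")

```text
time_s: 56.58
tool_pos: [0.5775, 0.2646, 0.163]
tcp_rot: [2.006, 1.508, 0.435]
force: [0.2, -0.3, -0.8]
gripper_width: 0.0169
```

```bash
python3 look.py d8; python3 -c "
from h import *
go(.64,.265,.165,-90)"
```

```text
[0.5775 0.2646 0.163 ] 0.01688360334144602 [2.006 1.508 0.435] [ 0.18 -0.35 -0.8 ] t 56.575
t56.67 p [0.5775 0.2647 0.1632] jaw -90.0 w 0.0169 shift [ 0.0057  0.2085 -0.0011] turn 0.0014 (units of30) j7 -2.27
```

View pics/d8.png

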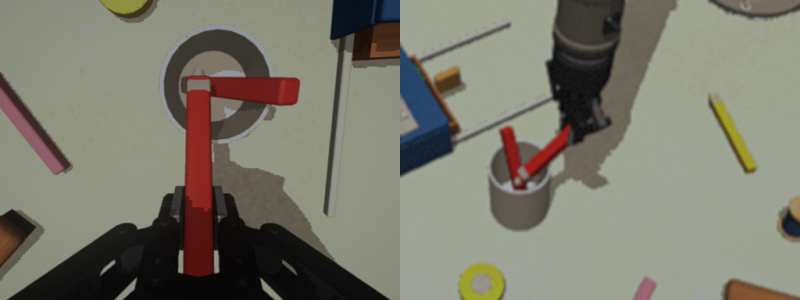

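apply_moves(moves="0.95 0 0.05 0 0; 0.95 0 0.09 0 0; 0.95 0 0.13 0 0; 0.95 0 0.17 0 0; 0.95 0 0.2 0 0", grip_force=20)

```text
time_s: 57.3
tool_pos: [0.6362, 0.2615, 0.1659]
tcp_rot: [1.969, 1.516, 0.396]
force: [-6.3, -4.0, 2.0]
gripper_width: 0.0168
```

```bash
python3 look.py d9; python3 -c "
from h import *
go(.645,.265,.135,-90)"
```

```text
[0.6362 0.2615 0.1659] 0.01683776988268434 [1.969 1.516 0.396] [-6.33 -3.96  1.99] t 57.3
t57.40 p [0.6375 0.262  0.166 ] jaw -90.1 w 0.0171 shift [ 0.1046  0.0194 -0.0076] turn -0.0039 (units of30) j7 -2.22
```

View pics/d9.png

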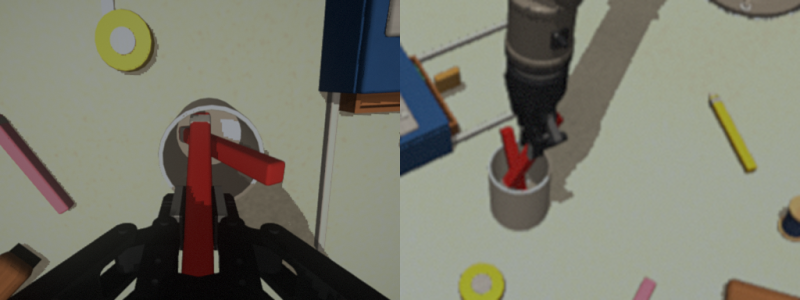

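apply_moves(moves="0.95 0.02 0.01 0 0; 0.95 0.04 0.02 0 0; 0.95 0.06 0.02 0 0; 0.95 0.06 0.02 0 0")

```text
time_s: 57.9
tool_pos: [0.6433, 0.2604, 0.1469]
tcp_rot: [1.953, 1.519, 0.379]
force: [-4.5, -3.4, -1.5]
gripper_width: 0.0164
```

```bash
python3 look.py d10
```

```text
[0.6433 0.2604 0.1469] 0.016400243531750326 [1.953 1.519 0.379] [-4.55 -3.44 -1.52] t 57.9
```

View pics/d10.png

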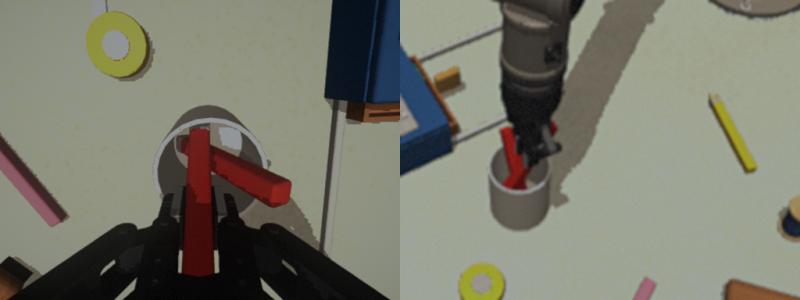

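Release gently.

apply_moves(moves="0.78 0 0 0 0; 0.72 0 0 0 0; 0.68 0 0 0 0; 0.68 0 0 0 0")

```text
time_s: 58.5
tool_pos: [0.6439, 0.2608, 0.1476]
tcp_rot: [1.958, 1.518, 0.383]
force: [-0.9, 0.3, 0.3]
gripper_width: 0.0275
```

```bash
python3 look.py d11
```

```text
[0.6439 0.2608 0.1476] 0.027473321701291877 [1.958 1.518 0.383] [-0.92  0.3   0.32] t 58.5
```

View pics/d11.png

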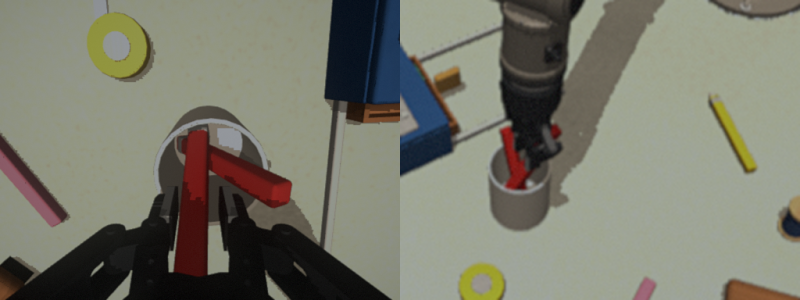

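apply_moves(moves="0.68 -0.08 0 0 0; 0.68 -0.2 0 0 0; 0.68 -0.35 0 0 0; 0.68 -0.5 0 0 0; 0.68 -0.5 -0.1 0 0")

```text
time_s: 59.22
tool_pos: [0.6093, 0.2584, 0.3005]
tcp_rot: [1.964, 1.509, 0.387]
force: [-0.3, -0.3, -0.8]
gripper_width: 0.0275
```

```bash
python3 look.py d12
```

```text
[0.6093 0.2584 0.3005] 0.02746314070910245 [1.964 1.509 0.387] [-0.31 -0.34 -0.85] t 59.225
```

View pics/d12.png

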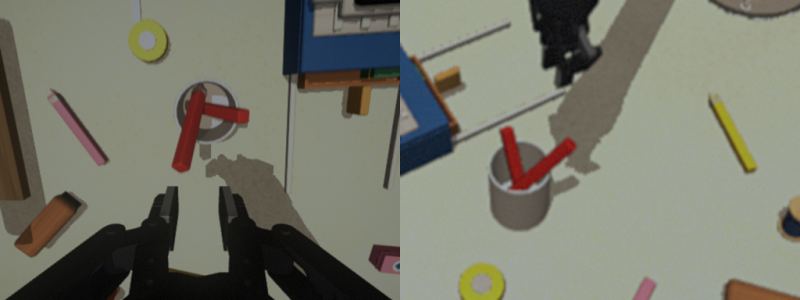

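Run:
```python
from seg import *
a,_,_=grab('wrist'); b,_,_=grab('scene')
A=cv2.resize(a[80:240,200:340],(525,600),interpolation=cv2.INTER_CUBIC)
B=cv2.resize(b[215:295,225:295],(525,600),interpolation=cv2.INTER_CUBIC)
cv2.imwrite('pics/z1.png',cv2.resize(np.hstack([A,B]),(800,457)))
```

```text
(no output)
```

View pics/z1.png

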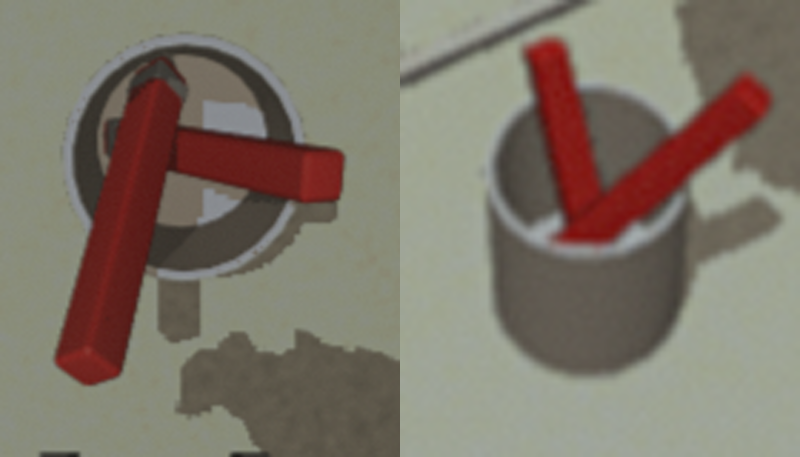

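Run:
```python
from seg import *
c1,M1=cam('wrist'); c2,M2=cam('scene')
def tri(a,b):
    A=[];r=[]
    for uv,ci,M in((a,c1,M1),(b,c2,M2)):
        P=np.diag([1,1,1.])@np.linalg.inv(M)[:3]; K=np.array([[ci['fx'],0,ci['cx']],[0,ci['fy'],ci['cy']],[0,0,1]]); A.append(K@P)
    X=cv2.triangulatePoints(A[0],A[1],np.array(a,float).reshape(2,1),np.array(b,float).reshape(2,1)); return (X[:3]/X[3]).ravel()
B=tri((231,207),(287,231.6));print('butt2',B.round(4), proj(B,c1,M1),proj(B,c2,M2))
B1=tri((312,141),(250.5,224));print('butt1',B1.round(4),proj(B1,c1,M1),proj(B1,c2,M2))
# tip along ray at 150mm from butt
d=np.array([(255-c1['cx'])/c1['fx'],(104-c1['cy'])/c1['fy'],1])@M1[:3,:3].T
for t in np.linspace(.2,.5,61):
    P=M1[:3,3]+d*t
    if abs(np.linalg.norm(P-B)-.15)<.006: print(P.round(4),np.degrees(np.arccos((B-P)[2]/np.linalg.norm(B-P))))
```

```text
butt2 [0.5884 0.2832 0.1584] [[230.78687641 209.29386454]] [[286.49299359 231.87131983]]
butt1 [0.6477 0.2057 0.131 ] [[311.10664877 143.0839039 ]] [[249.93343233 224.04261587]]
[0.6856 0.2618 0.051 ] 42.82629317712156
[0.6856 0.2619 0.0458] 41.4886194175563
[0.6857 0.262  0.0406] 40.21915251896503
```

```bash
python3 -c "
from h import *
go(.603,.280,.2,-102)"
```

```text
t59.42 p [0.6062 0.2579 0.296 ] jaw -90.2 w 0.0276 shift [ 0.3203 -0.0267 -0.0674] turn 0.3949 (units of30) j7 -2.20
```

apply_moves(moves="0.5 0.1 -0.02 -0.06 0.2; 0.5 0.2 -0.026 -0.067 0.39; 0.5 0.32 -0.027 -0.067 0.39; 0.5 0.32 -0.027 -0.067 0.39")

```text
time_s: 59.92
tool_pos: [0.6017, 0.2785, 0.1965]
tcp_rot: [2.132, 1.524, 0.353]
force: [0.6, -0.3, 0.4]
gripper_width: 0.0429
```

```bash
python3 look.py d13; python3 -c "
from h import *
go(.603,.280,.137,-102)"
```

```text
[0.6017 0.2785 0.1965] 0.04287520993416501 [2.132 1.524 0.353] [ 0.59 -0.33  0.42] t 59.925
t60.02 p [0.6037 0.2798 0.2005] jaw -101.9 w 0.0427 shift [ 0.2113 -0.0118  0.0059] turn 0.0042 (units of30) j7 -2.45
```

View pics/d13.png

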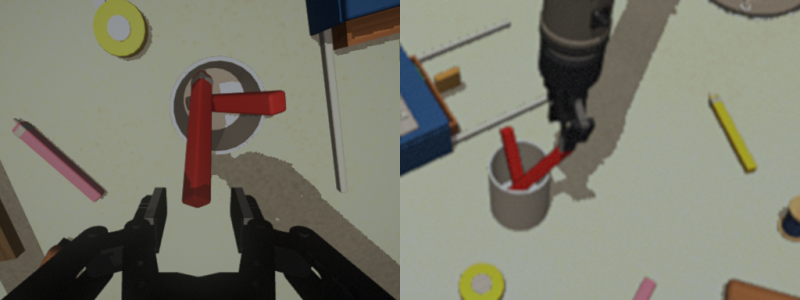

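apply_moves(moves="0.5 0.08 -0.012 0.006 0; 0.5 0.16 -0.012 0.006 0; 0.5 0.21 -0.012 0.006 0; 0.6 0.21 -0.012 0.006 0; 0.85 0.21 -0.012 0.006 0")

```text
time_s: 60.65
tool_pos: [0.6036, 0.2804, 0.1387]
tcp_rot: [2.158, 1.516, 0.379]
force: [-1.1, -0.7, -0.6]
gripper_width: 0.0241
```

apply_moves(moves="0.95 0 0 0 0; 0.95 0 0 0 0; 0.95 0 0 0 0")

```text
time_s: 61.02
tool_pos: [0.6035, 0.2804, 0.139]
tcp_rot: [2.159, 1.516, 0.38]
force: [-0.8, -0.3, 0.2]
gripper_width: 0.0242
```

```bash
python3 look.py d14; python3 -c "
from h import *
go(.643,.268,.139,-102)"
```

```text
[0.6035 0.2804 0.139 ] 0.024184731741066046 [2.159 1.516 0.38 ] [-0.82 -0.25  0.22] t 61.025
t61.12 p [0.6036 0.2804 0.1389] jaw -101.9 w 0.0242 shift [0.0054 0.1371 0.0134] turn 0.0041 (units of30) j7 -2.48
```

View pics/d14.png

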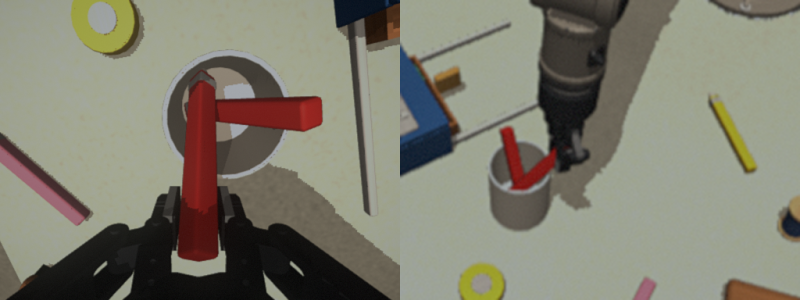

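apply_moves(moves="0.95 -0.01 0.03 0.003 0; 0.95 -0.01 0.06 0.006 0; 0.95 0 0.09 0.01 0; 0.95 0 0.115 0.013 0; 0.95 0 0.135 0.013 0")

```text
time_s: 61.75
tool_pos: [0.6424, 0.2674, 0.1401]
tcp_rot: [2.148, 1.518, 0.369]
force: [-4.1, -2.1, 1.5]
gripper_width: 0.0178
```

```bash
python3 look.py d15
```

```text
[0.6424 0.2674 0.1401] 0.017847188900918028 [2.148 1.518 0.369] [-4.15 -2.06  1.5 ] t 61.75
```

View pics/d15.png

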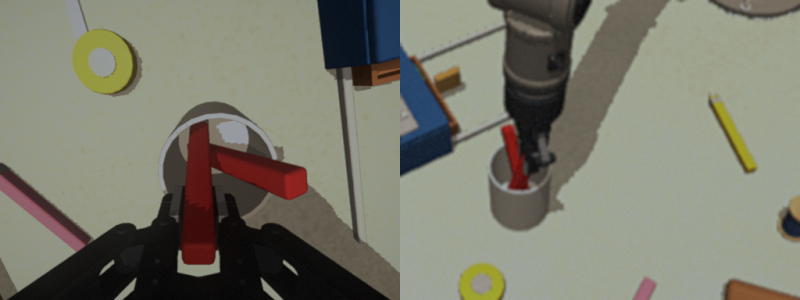

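apply_moves(moves="0.95 0.015 0.01 0 0; 0.95 0.03 0.015 0 0; 0.95 0.045 0.02 0 0; 0.95 0.045 0.02 0 0", grip_force=30)

```text
time_s: 62.35
tool_pos: [0.6493, 0.266, 0.1258]
tcp_rot: [2.142, 1.517, 0.362]
force: [-2.0, -1.8, -2.9]
gripper_width: 0.0175
```

```bash
python3 look.py d16
```

```text
[0.6493 0.266  0.1258] 0.017536597953368732 [2.142 1.517 0.362] [-2.   -1.82 -2.86] t 62.35
```

View pics/d16.png

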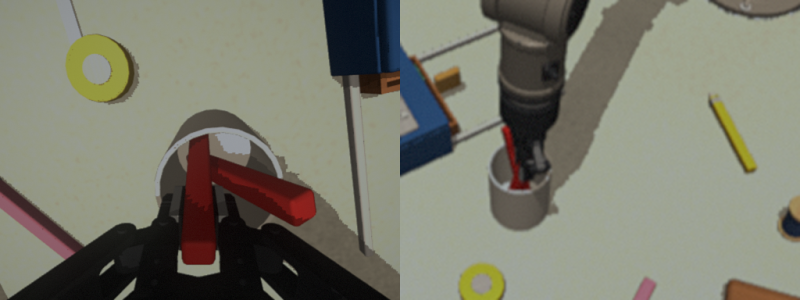

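apply_moves(moves="0.78 0 0 0 0; 0.74 0 0 0 0; 0.7 0 0 0 0; 0.68 0 0 0 0")

```text
time_s: 62.95
tool_pos: [0.6496, 0.2662, 0.1265]
tcp_rot: [2.144, 1.516, 0.364]
force: [-0.1, 0.7, 0.3]
gripper_width: 0.0273
```

apply_moves(moves="0.68 -0.08 0 0 0; 0.66 -0.2 0 0 0; 0.66 -0.35 0 0 0; 0.6 -0.5 -0.05 0 0; 0.6 -0.55 -0.15 0 0")

```text
time_s: 63.58
tool_pos: [0.5988, 0.2727, 0.2929]
tcp_rot: [2.154, 1.51, 0.372]
force: [0.3, -0.9, -0.4]
gripper_width: 0.0345
```

```bash
python3 look.py d17
python3 - <<'E'
from seg import *
a,_,_=grab('wrist'); b,_,_=grab('scene')
cv2.imwrite('pics/w40.png',a)
B=cv2.resize(b[215:295,225:295],(525,600),interpolation=cv2.INTER_CUBIC)
cv2.imwrite('pics/z2.png',B)
E
```

```text
[0.5988 0.2727 0.2929] 0.0344863182092737 [2.154 1.51  0.372] [ 0.33 -0.87 -0.4 ] t 63.575
```

View pics/w40.png

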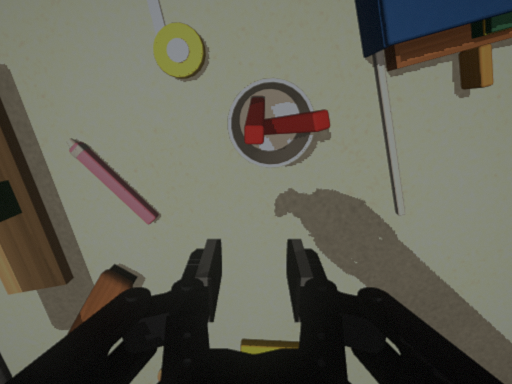

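View pics/z2.png

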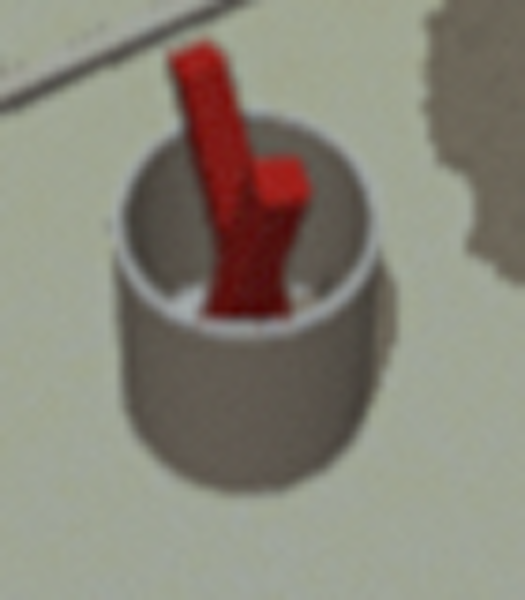

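apply_moves(moves="0.5 -0.1 -0.1 0.1 0; 0.4 -0.1 -0.2 0.3 0; 0.4 -0.1 -0.25 0.5 0; 0.4 -0.1 -0.3 0.7 0; 0.4 -0.1 -0.3 0.9 0")

```text
time_s: 64.4
tool_pos: [0.4512, 0.0248, 0.3066]
tcp_rot: [2.14, 1.516, 0.36]
force: [1.6, -1.0, -0.0]
gripper_width: 0.0512
```

apply_moves(moves="0.4 0 0 0.2 0; 0.4 0 0 0.4 0; 0.4 0 0 0.6 0; 0.4 0 0 0.7 0; 0.4 0 0 0.7 0")

```text
time_s: 65.03
tool_pos: [0.407, -0.1837, 0.2996]
tcp_rot: [2.144, 1.518, 0.359]
force: [-0.3, 1.1, 0.4]
gripper_width: 0.0515
```

Run:
```python
from seg import *
s=manip.sense();print(s['tool_pos'],s['time_s'])
im,ci,M=grab('top'); cv2.imwrite('pics/t9.png',cv2.resize(im,(800,600),interpolation=cv2.INTER_CUBIC))
im,ci,M=grab('scene'); cv2.imwrite('pics/s9.png',cv2.resize(im,(800,600),interpolation=cv2.INTER_CUBIC))
```

```text
[ 0.40700337 -0.1837339   0.29960343] 65.025
```

View pics/t9.png

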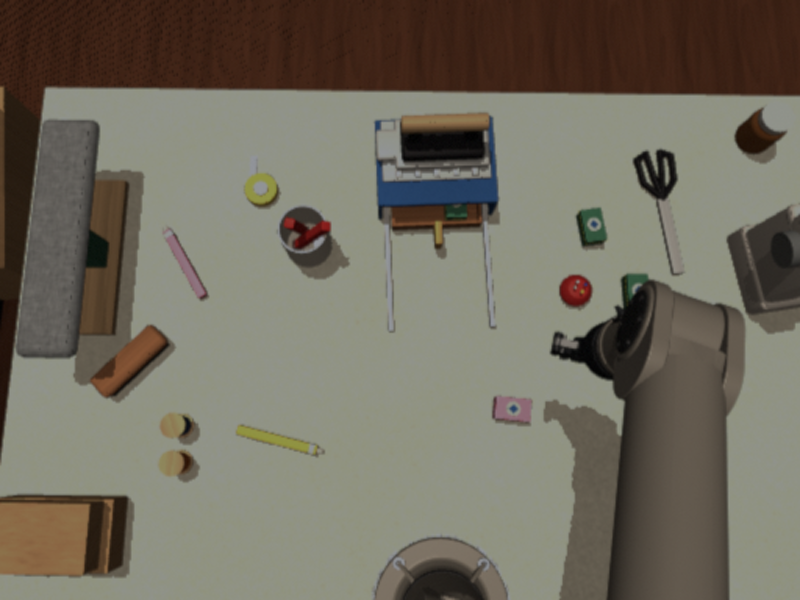

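View pics/s9.png

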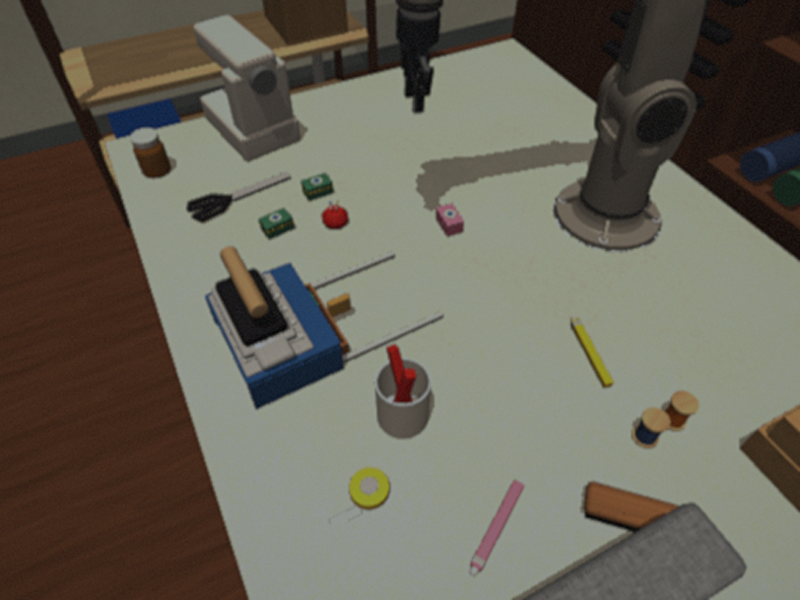

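```bash
python3 -c "
from h import *
go(.585,.0015,.2,-88)"
```

```text
t65.12 p [ 0.408  -0.1806  0.2998] jaw -101.9 w 0.0511 shift [ 0.3738  0.4352 -0.706 ] turn -0.4648 (units of30) j7 -1.46
```

apply_moves(moves="0.7 0.05 0.08 -0.13 -0.1; 1 0.1 0.17 -0.28 -0.3; 1 0.2 0.26 -0.42 -0.46; 1 0.3 0.35 -0.57 -0.46; 1 0.37 0.435 -0.7 -0.46")

```text
time_s: 65.75
tool_pos: [0.5852, 0.0033, 0.1994]
tcp_rot: [1.94, 1.518, 0.404]
force: [0.2, -0.8, 0.6]
gripper_width: 0.0003
```

apply_moves(moves="1 0 0 0 0; 1 0 0 0 0")

```text
time_s: 66.0
tool_pos: [0.5847, 0.0042, 0.1988]
tcp_rot: [1.951, 1.519, 0.417]
force: [0.9, -0.5, 0.2]
gripper_width: 0.0001
```

Run:
```python
from h import *
im,ci,M=grab('wrist','pics/w50.png'); go(.605,.003,.045,-88)
```

```text
t66.05 p [0.5847 0.0031 0.1994] jaw -88.0 w 0.0001 shift [0.5172 0.0424 0.0124] turn 0.0010 (units of30) j7 -1.68
```

View pics/w50.png

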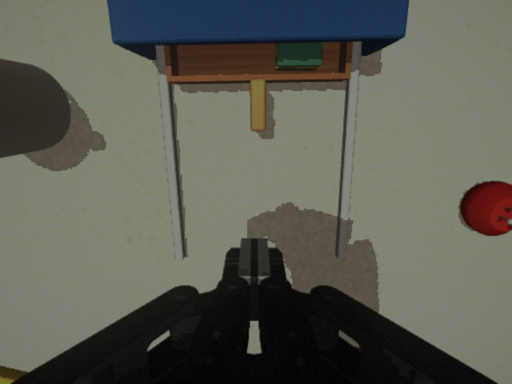

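Run:
```python
from h import *
ci,M=cam('wrist'); print(back([(258,130),(258,80)],.059,ci,M).round(4),back([(258,75)],.035,ci,M).round(4),back([(258,44)],.072,ci,M).round(4))
go(.600,.0035,.045,-88)
```

```text
[[0.6405 0.0047 0.059 ]
 [0.6823 0.0064 0.059 ]] [[0.6887 0.0068 0.035 ]] [[0.708  0.0073 0.072 ]]
t66.05 p [0.5847 0.0031 0.1994] jaw -88.0 w 0.0001 shift [0.5165 0.0258 0.0102] turn 0.0010 (units of30) j7 -1.68
```

apply_moves(moves="1 0.15 0.01 0.008 0; 1 0.32 0.015 0.01 0; 1 0.45 0.02 0.01 0; 1 0.515 0.025 0.01 0; 1 0.515 0.025 0.01 0")

```text
time_s: 66.68
tool_pos: [0.5993, 0.0028, 0.0452]
tcp_rot: [1.94, 1.52, 0.403]
force: [-0.8, -0.3, -0.1]
gripper_width: -0.0
```

apply_moves(moves="1 0.002 0.03 0 0; 1 0.004 0.06 0 0; 1 0.005 0.09 0 0; 1 0.006 0.11 0 0; 1 0.006 0.12 0 0")

```text
time_s: 67.3
tool_pos: [0.632, 0.004, 0.0444]
tcp_rot: [1.999, 1.527, 0.462]
force: [-15.0, 0.7, 9.7]
gripper_width: 0.0001
```

apply_moves(moves="1 0 0.01 0 0; 1 0 0.02 0 0; 1 0 0.03 0 0")

```text
time_s: 67.68
tool_pos: [0.6322, 0.004, 0.0428]
tcp_rot: [2.266, 1.544, 0.729]
force: [-27.4, 0.2, 18.2]
gripper_width: 0.0001
```

apply_moves(moves="1 0 -0.03 0 0; 1 0 -0.08 0 0; 1 -0.2 -0.1 0 0; 1 -0.4 -0.1 0 0; 1 -0.6 -0.1 0 0")

```text
time_s: 68.3
tool_pos: [0.5984, -0.0003, 0.2243]
tcp_rot: [2.234, 1.543, 0.698]
force: [0.8, -0.4, -0.6]
gripper_width: 0.0001
```

Run:
```python
from h import *
im,ci,M=grab('wrist','pics/w51.png'); go(.585,.0035,.2,-88)
```

```text
t68.35 p [ 6.026e-01 -1.000e-04  2.332e-01] jaw -88.0 w 0.0002 shift [ 0.109  -0.0622 -0.0122] turn -0.0012 (units of30) j7 -1.67
```

View pics/w51.png

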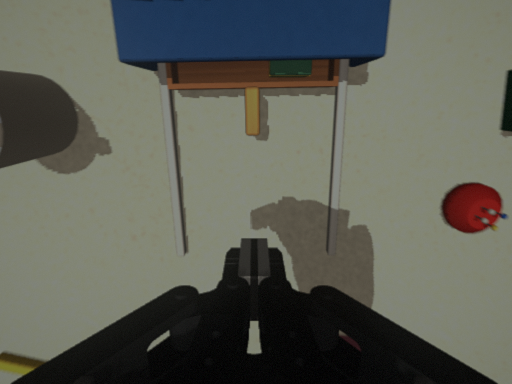

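Run:
```python
from h import *
im,ci,M=grab('scene'); cv2.imwrite('pics/s10.png',cv2.resize(im,(800,600),interpolation=cv2.INTER_CUBIC))
```

```text
(no output)
```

View pics/s10.png

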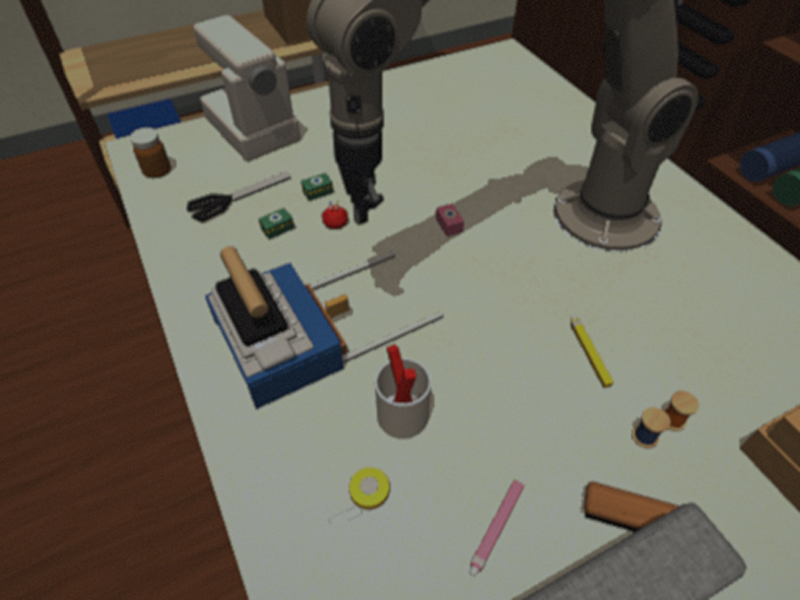

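The scene picture shows both red holders in the pot (px 400,375), the tray home under the stand (330,305), and two green boxes still on the table (317,185 and 277,222).

```bash
python3 -c "
from rig import manip
print(manip.finish_job())"
```

```text
the job is handed in; nothing more can be done
None
```

The job is handed in, at about 68 s of the 208 s allowed. I know of no failed check.

- **Tray:** I drew it out until it hit its stop (24 N), placed three green boxes flat and apart on its floor, and pushed it home. On letting go, the gripper may have drawn it back a few millimetres, so I pushed it home again. At 27 N it no longer moved.
- **Boxes:** The other two green boxes are still on the table. One of them had shifted a few centimetres while the arm was not near it, as the task warned. The three in the tray were checked before it went in; afterwards only one shows past the stand's edge.
- **Holders:** There were two red holders, and both now stand tip down in the white pot. The first leans on the rim, roughly 30° from upright by estimate. The second leans against the first and is steeper.
- **Things that went wrong on the way:**
  - While I was working out how to tip the first holder upright, it slipped twice from a few centimetres up onto the table.
  - The second holder first came to rest across the first at about 42°, so I gripped it again and set it steeper.
- **Other things:** In the last pictures the pincushion, brush, spools and the pink and yellow look-alikes look unmoved.

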